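# Shut down the office drinks warmer and nest its pans

### The arm

A 6-joint arm with a two-finger parallel gripper is mounted at the origin on a cart in front of the work surface, level with it; the furniture and walls round the work are solid. World frame = base frame: x ahead of the robot, y to its left, z up, the work surface at z = 0. Lengths are in mm, angles in rad, forces in N, time in s.
With the tool pointing down it reaches from about 300 to 775 mm from the base axis. Payload 14.6 kg.
Tool frame: the origin (TCP) lies midway between the tips of the shut fingers; the grasp point (between the pads) lies 19 mm behind it (pinch_z is the distance from the TCP to the grasp point, in mm); z points along the fingers, y is the direction in which the jaws open and shut (so a half turn about z gives the same grasp; the last joint's range is limited). The gripper opens to 94 mm and grips with 3 to 60 N. Pads are 16 mm wide; open, the fingers measure 119 mm over their backs; the gripper's body (75 mm by 177 mm) begins 78 mm behind the grasp point.
Start: joints at [1.053, 0.3, 1.521, -0, 1.321, -0.067], TCP at [239.623, 495.045, 177.346] pointing down, gripper open.
Joint ranges: [-3.03, 3.03], [-0.79, 2.21], [0.23, 2.52], [-1.04, 4.18], [0, 3.07], [-2.55, 2.55]. Speed limits (rad/s): [2.22, 2.22, 2.57, 3.14, 3.14, 3.14].

### API

Orientations are given as [roll, pitch, yaw] about the fixed x, y, z axes, in that order (R = Rz(yaw) Ry(pitch) Rx(roll)).
In Python, from cell import read_state, camera, sign_off, pinch_z gives the robot as it stands. The module is installed in compiled form; this text tells all that it offers.
- The arm moves only by the tool servo_tool, never from a script. Its argument "series" is a list of rows, each a list of 6 numbers: the shift along the tool's x, y, z in cm, then the turn, a rotation vector about the tool's x, y, z in rad. In form: [[tx, ty, tz, rx, ry, rz], ...]. A call has exactly 10 rows; each row is the pose to reach, as a shift and turn from the pose commanded when the call began, along the tool's axes at that moment; what a row does not reach only later rows make up. A row lasts 1/12 s, in which the tool goes at most 41.7 mm and 7.16 degrees, less where a joint would pass 70% of its speed; a pose out of reach is approached as far as the arm can. A call with a gripper value outside its range is refused whole. "gripper" is the finger opening in cm, from 0 to 9.4, set as the call begins (left out, the last holds). The fingers move at their own pace and stop on an object; "grip_force" is the grip in N (left out, the last holds). Time passes only in rows, so rows that repeat a pose let the fingers close, or fill a call up. It gives the time, the measured TCP pose, the force and the opening at its end, in the units of the state.
- read_state(): the state, without advancing time (a new reading comes with each control period).
- camera(name): name is "scene" or "top" or "wrist"; returns a dict with "pixels" (420x560x3 uint8, red, green, blue), "fx", "fy", "cx", "cy" (pixels), "pose" (4x4, takes a point from camera to world coordinates); the wrist camera has in their place "mount" (4x4, takes a point from camera to tool coordinates, whose origin is the TCP and whose axes are the flange's). Camera axes: x right, y down, z forward; pixel columns grow to the right and rows downward; lengths in mm; the calibration is good to about 2 mm. The wrist camera is an equidistant fisheye: a pixel r from the principal point sees the ray r / f radians off the axis. A picture is of the moment at which its call begins: read the wrist's pose just before it. There is no depth.
- sign_off(): hands the job in, once; it reports no verdict.
The state is a dict: "clock": time; "joints": joint angles; "qd": joint speeds; "effort": joint torques, N m; "eef_pos": TCP position; "eef_rot": TCP orientation; "wrist_force": force on the tool from outside, world axes, zero at the start; "moment": the same for the moment, N m; "finger_gap": finger opening in mm.
Only numpy, scipy, OpenCV 4.12 (cv2) and the standard library are available. Lean on these libraries where they do the work, as an engineer would, in place of code of your own. Each camera call takes 0.05 s, during which the arm holds its last target.

### The job

The coffee break is over: first switch the warmer off by pushing its off key (the one with the round dot) home so that it stays down and the warm key pops up, and never push the high key (two ridges). Then clear the little pan off the plate and nest all the pans that are there upright on the middle of the plate, largest at the bottom, each fully down inside the next, with their handles fanned out so that no two handle ends are closer than 5 cm and none points over the keys. Finish with the lid flat on the smallest pan, and leave the stapler, eraser and binder clip where they are.

Things in the scene. Friction and masses are not known exactly. Their poses are not given: they have to be found in the camera images.
- plate (a point): Centre of the top of the warmer's round dark steel plate (140 mm across, 45 mm above the desk). z up; the row of keys lies on the -x side, 107 mm from the plate's axis; +x points away from the keys. The grey case (fixed) reaches from x = -135 to 78 mm and y = -78 to 78 mm; under the keys it is 32 mm high.
- key_high_top (a point): Centre of the top face of the high key (the left key seen from the key side, with two raised ridges; white, 36 mm along x by 38 mm along y, at x = -107, y = +46 mm in the plate's frame). It moves with the key: 50 mm above the desk when up, about 39 mm when latched down.
- key_high (a joint): Travel of the high key, m: 0 up, 0.012 at the bottom stop, about 0.0105 when latched (it catches only when pushed practically to the stop). It takes 2 to 3 N, but about 9 N at 2 to 4 mm, where the latch must be pushed aside. The keys are interlocked: pushing one home lets the one that was down spring up.
- key_warm_top (a point): Centre of the top face of the warm key (the middle key, with one raised ridge; white, 36 mm along x by 38 mm along y, at x = -107, y = 0 mm in the plate's frame). It moves with the key: 50 mm above the desk when up, about 39 mm when latched down.
- key_warm (a joint): Travel of the warm key, m: 0 up, 0.012 at the bottom stop, about 0.0105 when latched (it catches only when pushed practically to the stop). It takes 2 to 3 N, but about 9 N at 2 to 4 mm, where the latch must be pushed aside. The keys are interlocked: pushing one home lets the one that was down spring up. Down at the start.
- key_off_top (a point): Centre of the top face of the off key (the right key seen from the key side, with one round raised dot; white, 36 mm along x by 38 mm along y, at x = -107, y = -46 mm in the plate's frame). It moves with the key: 50 mm above the desk when up, about 39 mm when latched down.
- key_off (a joint): Travel of the off key, m: 0 up, 0.012 at the bottom stop, about 0.0105 when latched (it catches only when pushed practically to the stop). It takes 2 to 3 N, but about 9 N at 2 to 4 mm, where the latch must be pushed aside. The keys are interlocked: pushing one home lets the one that was down spring up.
- pan_a_mid (a point): The largest pan: open, aluminium, 124 mm across, 40 mm high, wall 3, floor 4 mm, 160 g. Point on its axis, 20 mm above the underside; z up, +x along the handle: a level black bar 14 mm wide, 12 mm high, from 74 to 135 mm off the axis, underside 36 mm above the pan's; grip it about 95 mm off the axis.
- pan_a_tip (a point): Middle of the free end of the largest pan's handle, 135 mm from its axis, 42 mm above its underside; axes as the pan's. Nested pans stand floor on floor, with 8 mm play between neighbouring sizes; each handle clears the larger pan's rim, but two handles one above the other clash.
- pan_b_mid (a point): The second largest pan: open, aluminium, 102 mm across, 44 mm high, wall 3, floor 4 mm, 130 g. Point on its axis, 22 mm above the underside; z up, +x along the handle: a level black bar 14 mm wide, 12 mm high, from 63 to 135 mm off the axis, underside 40 mm above the pan's; grip it about 95 mm off the axis. May be absent.
- pan_b_tip (a point): Middle of the free end of the second largest pan's handle, 135 mm from its axis, 46 mm above its underside; axes as the pan's.
- pan_c_mid (a point): The third largest pan: open, aluminium, 80 mm across, 48 mm high, wall 3, floor 4 mm, 110 g. Point on its axis, 24 mm above the underside; z up, +x along the handle: a level black bar 14 mm wide, 12 mm high, from 52 to 135 mm off the axis, underside 44 mm above the pan's; grip it about 95 mm off the axis. May be absent.
- pan_c_tip (a point): Middle of the free end of the third largest pan's handle, 135 mm from its axis, 50 mm above its underside; axes as the pan's.
- pan_d_mid (a point): The smallest pan: open, aluminium, 58 mm across, 52 mm high, wall 3, floor 4 mm, 90 g. Point on its axis, 26 mm above the underside; z up, +x along the handle: a level black bar 14 mm wide, 12 mm high, from 41 to 135 mm off the axis, underside 48 mm above the pan's; grip it about 95 mm off the axis. On the plate at the start.
- pan_d_tip (a point): Middle of the free end of the smallest pan's handle, 135 mm from its axis, 54 mm above its underside; axes as the pan's.
- lid_knob (a point): Aluminium lid, 70 mm across, with a black knob 20 mm across, 16 mm high on a stem. Point: the knob's centre, 24 mm above the lid's lowest face; z up. Under the 4 mm disc a plug 42 mm across and 6 mm deep goes into the smallest pan's mouth (52 mm across); the disc then rests on that pan's rim. 50 g.
- stapler: Grey stapler 130 x 34 x 48 mm, a bystander; origin under its centre.
- eraser: Blue and white rubber eraser 21 x 52 x 12 mm lying flat, a bystander; origin under its centre.
- binder_clip: Black binder clip 50 x 32 x 30 mm, a bystander; origin under its centre.

How it is judged (in metres and radians):
On the way, in this order (a step that is already met when the one before it is completed fails the run):
1. the off key is latched down and the warm and high keys are up (value of joint key_off above 0.0095 m and value of joint each of key_warm, key_high below 0.003 m), for 0.2 s.
2. the largest pan stands on the middle of the plate (horizontal distance between pan_a_mid and plate below 0.02 m and z of pan_a_mid in the frame of plate below 0.023 m and angle between pan_a_mid's own z axis and vertical below 0.06 rad), for 0.2 s.
At the end, for the whole second after the job is handed in: Off key over 9.5 mm down, others under 3 mm. Each pan: axis within 20 mm of the plate's, within 3 mm of fully nested height, tilt under 0.06 rad, handle end at most 80 mm to the key side of plate centre; handle ends 50 mm apart or more. Lid within 9 mm of the smallest pan's axis, flat on its rim (all of step 1 and all of step 2 and x of each of pan_a_tip, pan_b_tip, pan_c_tip, pan_d_tip in the frame of plate above -0.08 m and horizontal distance between each of pan_b_mid, pan_c_mid, pan_d_mid and plate below 0.02 m and z of pan_b_mid in the frame of plate below 0.029 m and angle between each of pan_b_mid, pan_c_mid, pan_d_mid's own z axis and vertical below 0.06 rad and z of pan_c_mid in the frame of plate below 0.035 m and z of pan_d_mid in the frame of plate below 0.041 m and horizontal distance between pan_a_tip and pan_b_tip above 0.05 m and horizontal distance between each of pan_a_tip, pan_b_tip and pan_c_tip above 0.05 m and horizontal distance between each of pan_a_tip, pan_b_tip, pan_c_tip and pan_d_tip above 0.05 m and horizontal distance between lid_knob and pan_d_mid below 0.009 m and z of lid_knob in the frame of pan_d_mid between 0.04 and 0.047 m and angle between lid_knob's own z axis and vertical below 0.07 rad); the robot touches nothing.
It fails at once if the high key is pushed home (value of joint key_high above 0.009 m).
It fails at once if the stapler is moved more than 4 cm (distance of stapler from where it was at the start of the episode above 0.04 m).
It fails at once if the eraser is moved more than 4 cm (distance of eraser from where it was at the start of the episode above 0.04 m).
It fails at once if the binder_clip is moved more than 4 cm (distance of binder_clip from where it was at the start of the episode above 0.04 m).
Of pan_b, pan_c only 1 to 2 are there at a start; the rules pass over those that are not, and their reading is None.
At some moment in a run one of pan_b, pan_c, lid may be knocked a few centimetres aside while the robot is not near it.
Once in a run the grip may slacken for a moment while it holds something.
It also fails if it takes over 210 s, if anything falls off the work surface, if the arm or the gripper's body presses on something with over 40 N, if the wrist force passes 120 N, or if a joint passes its speed limit or range.

## Working session

There is one attempt and no reset: what is moved stays moved. The work goes in short steps, Python scripts to look and compute and a tool call to move; the robot and the scene stay as the last step left them, time stands still between calls to the robot, and variables do not carry over. Pictures are saved under pics/ and viewed, and the job is handed in when it is done.

Besides the shell and the picture viewer there is one more tool, called after ">>>" as name([rows], argument=value, ...), one row to a line, values as JSON. servo_tool: Moves the arm, as the interface text tells. Its arguments: {"type":"object","properties":{"series":{"type":"array"},"gripper":{"type":"number"},"grip_force":{"type":"number"}},"required":["series"]}

```bash
ls; mkdir -p pics; python3 - <<'E'
from cell import read_state, camera, pinch_z
import cv2,json
import numpy as np
np.set_printoptions(precision=3,suppress=True)
print(pinch_z, read_state())
for n in ["scene","top","wrist"]:
    c=camera(n)
    cv2.imwrite(f"pics/{n}0.png",c["pixels"][:,:,::-1])
    print(n,{k:v for k,v in c.items() if k!="pixels"})
E
```

```text
pics
18.8 {'clock': 0.0, 'joints': array([ 1.053,  0.3  ,  1.522, -0.   ,  1.321, -0.067]), 'qd': array([ 0.001, -0.   ,  0.001,  0.   , -0.001,  0.002]), 'effort': array([  0.002, -53.18 , -35.274,   0.071,   0.024,  -0.   ]), 'eef_pos': array([239.507, 494.792, 176.803]), 'eef_rot': array([-3.14 , -0.   ,  2.691]), 'wrist_force': array([-0.124, -0.744,  0.204]), 'moment': array([-0.041, -0.009, -0.035]), 'finger_gap': 93.93604983999468}
scene {'fx': 535.051028479863, 'fy': 535.051028479863, 'cx': 284.22634027310437, 'cy': 204.0288812184812, 'pose': array([[  -0.511,   -0.675,    0.533, -447.222],
       [  -0.86 ,    0.411,   -0.304,  536.981],
       [  -0.014,   -0.613,   -0.79 , 1611.112],
       [   0.   ,    0.   ,    0.   ,    1.   ]])}
top {'fx': 409.585753845311, 'fy': 409.585753845311, 'cx': 286.0039669572017, 'cy': 207.82098099218928, 'pose': array([[   0.027,   -0.996,    0.091,  439.025],
       [  -1.   ,   -0.026,    0.013,  -43.734],
       [  -0.011,   -0.091,   -0.996, 1253.589],
       [   0.   ,    0.   ,    0.   ,    1.   ]])}
wrist {'fx': 325.19226210127806, 'fy': 325.19226210127806, 'cx': 280.23805918016, 'cy': 208.7185254101828, 'mount': array([[  -0.001,   -0.963,   -0.271,   79.289],
       [   1.   ,   -0.001,   -0.001,    0.378],
       [   0.   ,   -0.271,    0.963, -206.597],
       [   0.   ,    0.   ,    0.   ,    1.   ]])}
```

View pics/scene0.png

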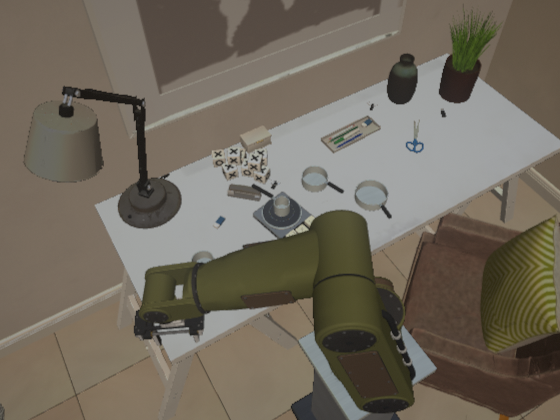

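View pics/top0.png

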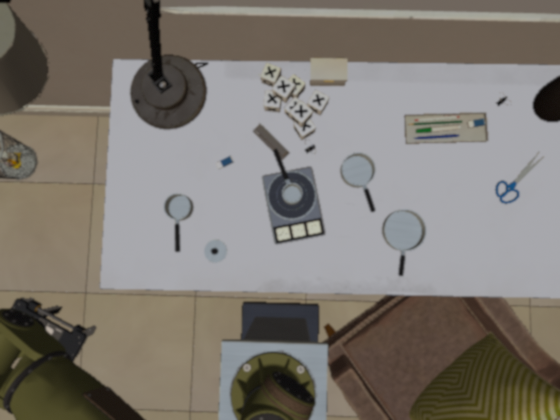

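View pics/wrist0.png

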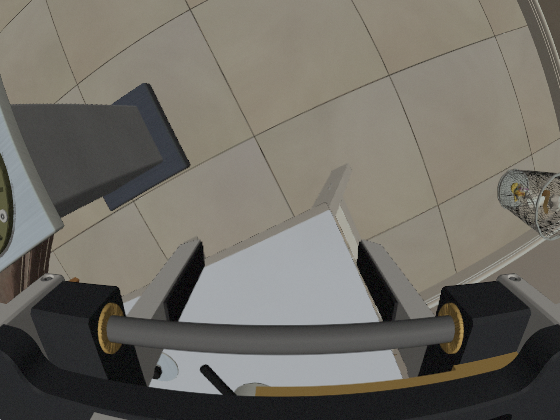

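```bash
cat > h.py <<'E'
import numpy as np, cv2
from cell import read_state, camera, pinch_z
from scipy.spatial.transform import Rotation as R
np.set_printoptions(precision=4,suppress=True)
def ray_top(c,uv):
    d=np.array([(uv[0]-c["cx"])/c["fx"],(uv[1]-c["cy"])/c["fy"],1.0]); P=c["pose"]
    return P[:3,3],P[:3,:3]@d
def onto(c,uv,z):
    o,d=ray_top(c,uv); return o+d*(z-o[2])/d[2]
def proj(c,p):
    P=c["pose"]; q=P[:3,:3].T@(np.asarray(p,float)-P[:3,3]); return np.array([c["cx"]+c["fx"]*q[0]/q[2],c["cy"]+c["fy"]*q[1]/q[2]])
def tool():
    s=read_state(); T=np.eye(4); T[:3,:3]=R.from_euler('xyz',s["eef_rot"]).as_matrix(); T[:3,3]=s["eef_pos"]; return T
def wcam():
    T=tool(); c=camera("wrist"); c["pose"]=T@c["mount"]; return c
def wray(c,uv):
    x=uv[0]-c["cx"]; y=uv[1]-c["cy"]; r=np.hypot(x,y); t=r/c["fx"]
    d=np.array([np.sin(t)*x/max(r,1e-9),np.sin(t)*y/max(r,1e-9),np.cos(t)]); P=c["pose"]
    return P[:3,3],P[:3,:3]@d
def wonto(c,uv,z):
    o,d=wray(c,uv); return o+d*(z-o[2])/d[2]
def wproj(c,p):
    P=c["pose"]; q=P[:3,:3].T@(np.asarray(p,float)-P[:3,3]); r=np.hypot(q[0],q[1]); t=np.arctan2(r,q[2]); return np.array([c["cx"]+c["fx"]*t*q[0]/r,c["cy"]+c["fx"]*t*q[1]/r])
def rect_view(c,center,z,half,res=2.0,yaw=0):
    """orthographic-like patch on plane z: image up = +x world, left=+y; res px/mm"""
    n=int(2*half*res); m1=np.zeros((n,n),np.float32); m2=m1.copy()
    P=c["pose"]; 
    jj,ii=np.meshgrid(np.arange(n),np.arange(n))
    X=center[0]+half-ii/res; Y=center[1]+half-jj/res
    q=np.stack([X-P[0,3],Y-P[1,3],np.full_like(X,z-P[2,3])],-1)@P[:3,:3]
    if "mount" in c:
        r=np.hypot(q[...,0],q[...,1]); t=np.arctan2(r,q[...,2]); u=c["cx"]+c["fx"]*t*q[...,0]/r; v=c["cy"]+c["fx"]*t*q[...,1]/r
    else:
        u=c["cx"]+c["fx"]*q[...,0]/q[...,2]; v=c["cy"]+c["fy"]*q[...,1]/q[...,2]
    return cv2.remap(c["pixels"][:,:,::-1].copy(),u.astype(np.float32),v.astype(np.float32),cv2.INTER_LINEAR)
def unrect(ij,center,half,res=2.0):
    return np.array([center[0]+half-ij[1]/res, center[1]+half-ij[0]/res])
def rel(target_pos,yaw):
    """shift (cm) & turn in tool axes from current pose for tool pointing down with R=Rx(pi), yaw"""
    T=tool(); Rt=R.from_euler('xyz',[np.pi,0,yaw]).as_matrix()
    d=T[:3,:3].T@(np.asarray(target_pos)-T[:3,3])/10; w=R.from_matrix(T[:3,:3].T@Rt).as_rotvec()
    return np.round(d,2),np.round(w,3)
E
python3 - <<'E'
from h import *
c=camera("top")
im=c["pixels"][130:290,150:450,::-1]
cv2.imwrite("pics/topz.png",cv2.resize(im,(800,427),interpolation=cv2.INTER_CUBIC))
for n,uv,z in [("A",(403,230),40),("B",(357,170),44),("C",(179,207),48),("D",(291,195),90),("lid",(215,251),24),("plate",(292,195),45),("off",(315,228),50),("warm",(299,230),39),("high",(283,233),50),("tipA",(402,274),42),("tipB",(372,210),46),("tipC",(178,250),50),("tipD",(277,150),99)]:
    print(n,onto(c,uv,z))
E
```

```text
A [ 492.746  -374.5736   40.    ]
B [ 667.9209 -236.3845   44.    ]
C [542.774  289.5715  48.    ]
D [582.0333 -41.4974  90.    ]
lid [415.6055 181.4842  24.    ]
plate [587.641  -44.3809  45.    ]
off [ 491.2567 -114.3933   50.    ]
warm [484.5436 -67.8171  39.    ]
high [474.0763 -20.8883  50.    ]
tipA [ 364.224  -371.2964   42.    ]
tipB [ 549.0543 -281.6377   46.    ]
tipC [416.0359 285.4934  50.    ]
tipD [709.8298   2.0253  99.    ]
```

View pics/topz.png

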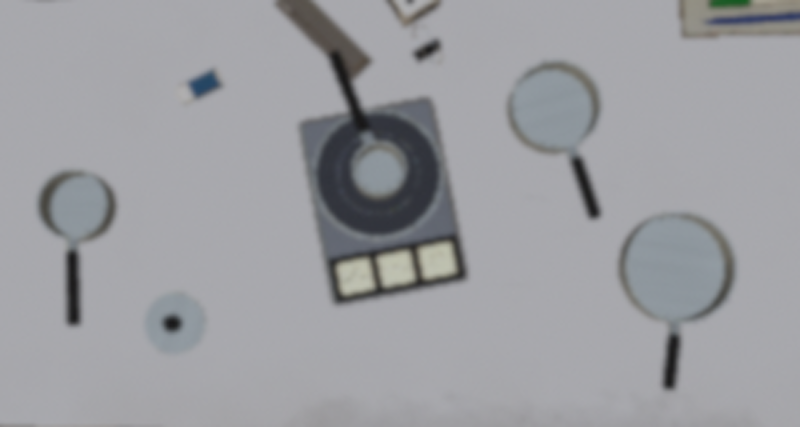

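```bash
python3 - <<'E'
from h import *
print(rel([480,-80,260],1.8))
E
```

```text
(array([-46.69, -41.28,  -8.27]), array([-0.001,  0.   ,  0.891]))
```

>>> servo_tool([
  [0,0,-4,0,0,0],
  [-4,-3,-8,0,0,0.1],
  [-46.7,-41.3,-8.3,0,0,0.891],
  [-46.7,-41.3,-8.3,0,0,0.891],
  [-46.7,-41.3,-8.3,0,0,0.891],
  [-46.7,-41.3,-8.3,0,0,0.891],
  [-46.7,-41.3,-8.3,0,0,0.891],
  [-46.7,-41.3,-8.3,0,0,0.891],
  [-46.7,-41.3,-8.3,0,0,0.891],
  [-46.7,-41.3,-8.3,0,0,0.891],
], gripper=0)

```text
clock: 1.03
eef_pos: [381.8, 156.2, 253.2]
eef_rot: [3.141, -0.0, 1.797]
wrist_force: [1.2, -0.3, -0.3]
finger_gap: 30.8
```

```bash
python3 - <<'E'
from h import *
print(rel([480,-80,260],1.8), read_state()["joints"])
E
```

```text
(array([-25.22,   4.27,  -0.68]), array([ 0.   , -0.   , -0.003])) [ 0.2995 -0.0683  1.7554 -0.      1.4541  0.0735]
```

>>> servo_tool([
  [-25,4.2,-0.7,0,0,0],
  [-25,4.2,-0.7,0,0,0],
  [-25,4.2,-0.7,0,0,0],
  [-25,4.2,-0.7,0,0,0],
  [-25,4.2,-0.7,0,0,0],
  [-25,4.2,-0.7,0,0,0],
  [-25,4.2,-0.7,0,0,0],
  [-25,4.2,-0.7,0,0,0],
  [-25,4.2,-0.7,0,0,0],
  [-25,4.2,-0.7,0,0,0],
])

```text
clock: 1.87
eef_pos: [479.0, -74.7, 260.0]
eef_rot: [3.142, -0.0, 1.801]
wrist_force: [0.1, 0.2, -0.6]
finger_gap: 0.5
```

```bash
python3 - <<'E'
from h import *
c=wcam(); print(read_state()["eef_pos"])
cv2.imwrite("pics/w1.png",c["pixels"][:,:,::-1])
t=camera("top"); cv2.imwrite("pics/top1.png",rect_view(t,[560,0],45,300,1.0))
cv2.imwrite("pics/w1r.png",rect_view(c,[560,-44],45,140,2.0))
E
```

```text
[479.0727 -74.6125 260.1248]
```

View pics/w1.png

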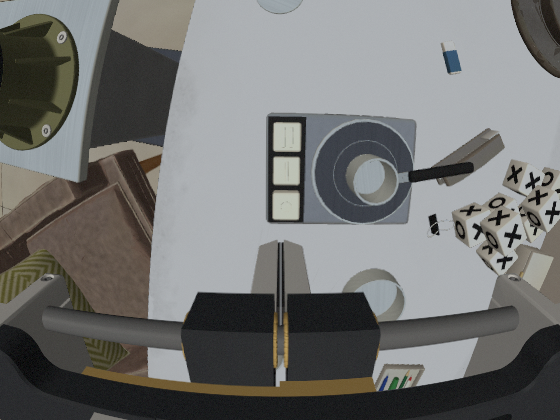

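View pics/w1r.png

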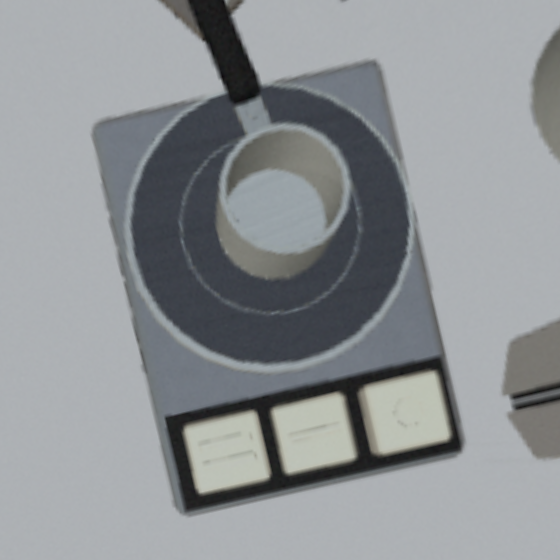

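```bash
cat > plate.py <<'E'
from h import *
def circ(pts):
    A=np.c_[2*pts,np.ones(len(pts))]; b=(pts**2).sum(1); s=np.linalg.lstsq(A,b,rcond=None)[0]
    return s[:2],np.sqrt(s[2]+s[0]**2+s[1]**2)
def robust(pts):
    for _ in range(6):
        c,r=circ(pts); e=abs(np.linalg.norm(pts-c,axis=1)-r); pts=pts[e<=max(2*np.median(e),0.4)]
    return c,r,len(pts)
def keys(c,center,tag):
    res=3.0;half=130
    im=rect_view(c,center,50,half,res); hsv=cv2.cvtColor(im,cv2.COLOR_BGR2HSV)
    b,g,r=[im[...,i].astype(int) for i in range(3)]
    m=((r-b>8)&(r>180)).astype(np.uint8)*255
    m=cv2.morphologyEx(m,cv2.MORPH_OPEN,np.ones((5,5))); 
    cs,_=cv2.findContours(m,cv2.RETR_EXTERNAL,cv2.CHAIN_APPROX_NONE)
    for k in cs:
        a=cv2.contourArea(k)/res**2
        if a>500:
            rr=cv2.minAreaRect(k); print(tag,"key",unrect(rr[0],center,half,res),np.array(rr[1])/res,rr[2])
def plate(c,center,tag):
    res=3.0;half=130
    im=rect_view(c,center,45,half,res); g=im.max(2)
    m=(g<90).astype(np.uint8)*255
    m=cv2.morphologyEx(m,cv2.MORPH_OPEN,cv2.getStructuringElement(cv2.MORPH_ELLIPSE,(31,31)))
    cs,_=cv2.findContours(m,cv2.RETR_EXTERNAL,cv2.CHAIN_APPROX_NONE)
    k=max(cs,key=cv2.contourArea); h=cv2.convexHull(k)
    p=np.array([unrect(q,center,half,res) for q in k[:,0,:]])
    print(tag,"plate",robust(p))
    return im,m
E
python3 - <<'E'
from plate import *
c=wcam(); t=camera("top")
for cc,n in [(c,"wrist"),(t,"top")]:
    im,m=plate(cc,[560,-44],n); keys(cc,[560,-44],n)
    cv2.imwrite(f"pics/m_{n}.png",cv2.resize(np.hstack([im,cv2.cvtColor(m,cv2.COLOR_GRAY2BGR)]),(800,400)))
E
```

```text
wrist plate (array([587.1654, -38.9547]), np.float64(67.9970258691772), 1021)
top plate (array([557.6562, -77.6465]), np.float64(107.19110025880059), 1000)
```

View pics/m_wrist.png

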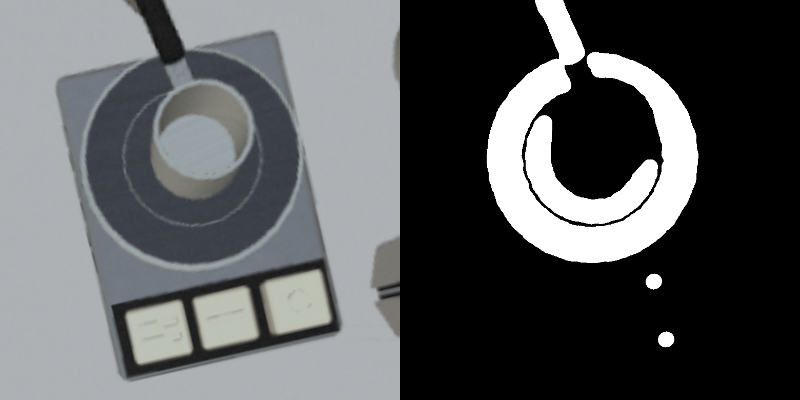

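View pics/m_top.png

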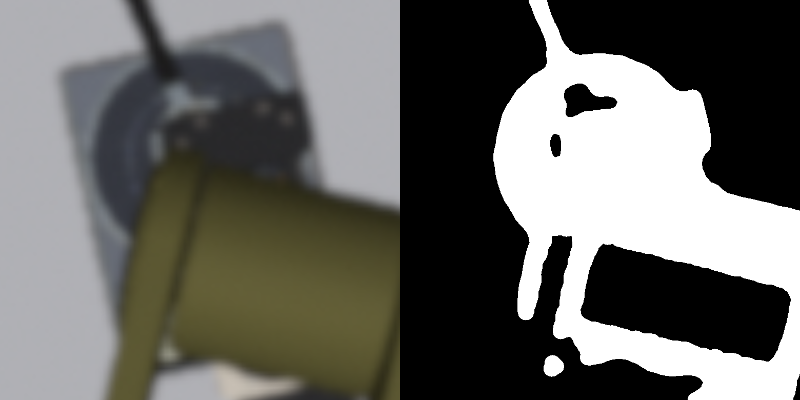

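```bash
python3 - <<'E'
from plate import *
c=wcam(); T=tool()
print("tcp proj",wproj(c,T[:3,3]+[0,0,0.01]))
im=c["pixels"][225:275,255:310,::-1]
cv2.imwrite("pics/tip.png",cv2.resize(im,None,fx=10,fy=10,interpolation=cv2.INTER_NEAREST))
im=rect_view(c,[480,-60],50,80,4); 
g=im.astype(int); m=((g[...,2]-g[...,0]>5)&(g[...,2]>175)).astype(np.uint8)*255
m=cv2.morphologyEx(m,cv2.MORPH_CLOSE,np.ones((9,9)))
cs,_=cv2.findContours(m,cv2.RETR_EXTERNAL,cv2.CHAIN_APPROX_NONE)
for k in cs:
    if cv2.contourArea(k)>5000:
        rr=cv2.minAreaRect(k); print(unrect(rr[0],[480,-60],80,4),np.array(rr[1])/4,rr[2])
        cv2.drawContours(im,[k],-1,(0,0,255),1)
cv2.imwrite("pics/keys.png",im)
E
```

```text
tcp proj [280.4414 238.8873]
[473.7809 -16.8111] [32.5672 34.6837] 77.19573211669922
[483.1262 -59.9383] [31.5566 34.0643] 77.57405853271484
[ 493.2188 -106.2028] [32.8322 34.986 ] 77.14191436767578
```

View pics/tip.png

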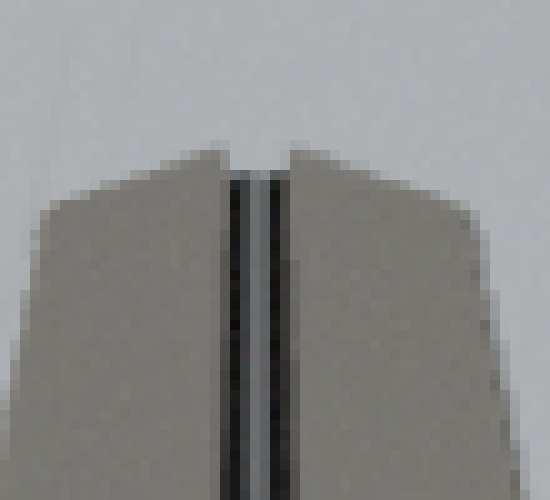

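View pics/keys.png

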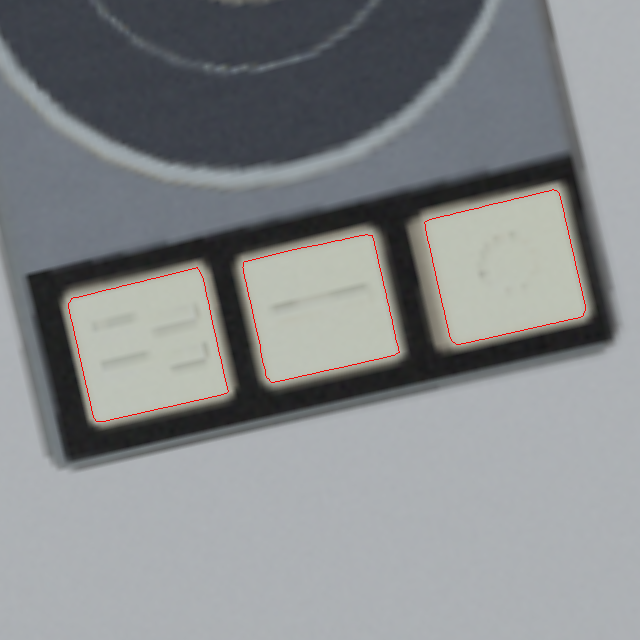

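```bash
python3 - <<'E'
from plate import *
t=camera("top"); t["pixels"]=cv2.imread("pics/top0.png")[:,:,::-1].copy()
im,m=plate(t,[560,-44],"top")
# all contours for plate
im=rect_view(t,[480,-60],50,80,4); 
g=im.astype(int); m=((g[...,2]-g[...,0]>8)&(g[...,2]>150)).astype(np.uint8)*255
cs,_=cv2.findContours(m,cv2.RETR_EXTERNAL,cv2.CHAIN_APPROX_NONE)
for k in cs:
    if cv2.contourArea(k)>5000:
        rr=cv2.minAreaRect(k); print(unrect(rr[0],[480,-60],80,4),np.array(rr[1])/4,rr[2])
        cv2.drawContours(im,[k],-1,(0,0,255),1)
cv2.imwrite("pics/keyst.png",im)
# ring test for wall/desk: aluminium pans: dark handles
full=t["pixels"][:,:,::-1]
g=full.max(2); mm=(g<70).astype(np.uint8)*255; mm[:60]=0; mm[290:]=0
cs,_=cv2.findContours(mm,cv2.RETR_EXTERNAL,cv2.CHAIN_APPROX_NONE)
for k in cs:
    a=cv2.contourArea(k)
    if a>10: rr=cv2.minAreaRect(k); print("dark",a,np.round(rr[0],1),np.round(rr[1],1),round(rr[2],1))
E
```

```text
top plate (array([588.9974, -41.9863]), np.float64(67.61973295782623), 534)
[473.699 -20.337] [33.0318 34.9733] 77.24246978759766
[483.2876 -64.9586] [32.759  34.6723] 77.07400512695312
[ 493.5309 -109.8006] [33.2043 35.1156] 77.00537872314453
dark 34.0 [401.3 265. ] [ 2.9 18.2] 6.3
dark 10.5 [214.  250.5] [3. 4.] 90.0
dark 50.0 [177. 237.] [ 2. 26.] 0.0
dark 40.5 [369.1 199.9] [21.5  2.8] 71.6
dark 1505.0 [292.5 183.5] [43.4 65.8] 5.4
dark 810.5 [546.5  98.5] [43. 25.] 90.0
dark 3968.0 [168.5  93.5] [67. 73.] 90.0
dark 1761.5 [23.5 84. ] [48. 47.] 90.0
```

View pics/keyst.png

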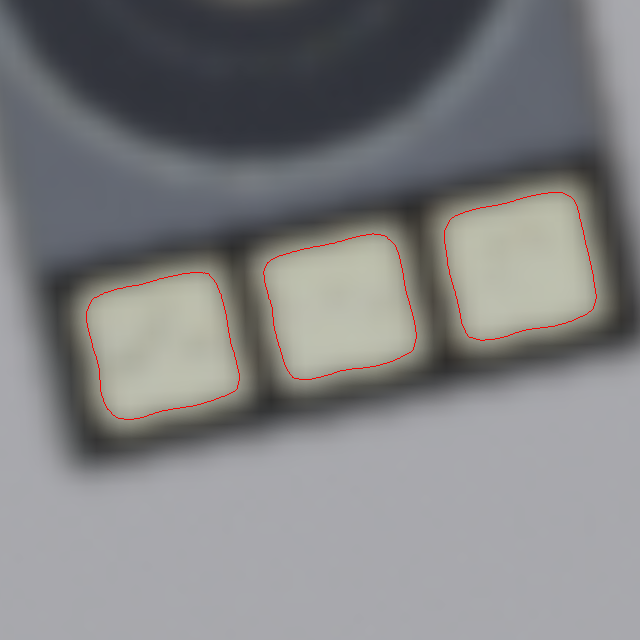

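```bash
python3 - <<'E'
from h import *
print(rel([493,-109,75],1.794))
E
```

```text
(array([-3.6 ,  0.56, 18.51]), array([0.   , 0.   , 0.007]))
```

>>> servo_tool([
  [-3.6,0.6,4,0,0,0],
  [-3.6,0.6,8,0,0,0],
  [-3.6,0.6,12,0,0,0],
  [-3.6,0.6,15,0,0,0],
  [-3.6,0.6,17,0,0,0],
  [-3.6,0.6,18,0,0,0],
  [-3.6,0.6,18.5,0,0,0],
  [-3.6,0.6,18.5,0,0,0],
  [-3.6,0.6,18.5,0,0,0],
  [-3.6,0.6,18.5,0,0,0],
])

```text
clock: 3.0
eef_pos: [494.2, -109.7, 76.5]
eef_rot: [3.139, 0.001, 1.8]
wrist_force: [-0.7, -0.6, -0.1]
finger_gap: 0.3
```

```bash
python3 - <<'E'
from h import *
c=wcam(); print(read_state()["eef_pos"])
cv2.imwrite("pics/w2.png",c["pixels"][:,:,::-1])
E
```

```text
[ 494.0793 -109.6491   76.3159]
```

View pics/w2.png

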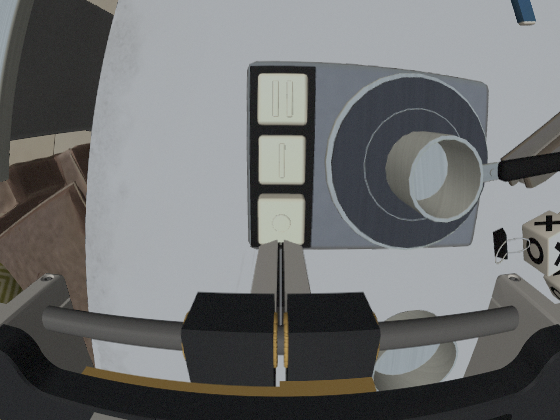

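```bash
python3 - <<'E'
from plate import *
c=wcam()
print(wonto(c,(281.5,221),50), wproj(c,tool()[:3,3]))
im,m=plate(c,[560,-44],"w")
im=rect_view(c,[480,-60],50,80,4); 
g=im.astype(int); m=((g[...,2]-g[...,0]>5)&(g[...,2]>175)).astype(np.uint8)*255
m=cv2.morphologyEx(m,cv2.MORPH_CLOSE,np.ones((9,9)))
cs,_=cv2.findContours(m,cv2.RETR_EXTERNAL,cv2.CHAIN_APPROX_NONE)
for k in cs:
    if cv2.contourArea(k)>5000:
        rr=cv2.minAreaRect(k); print(unrect(rr[0],[480,-60],80,4),np.array(rr[1])/4,rr[2])
E
```

```text
[ 493.9802 -105.4257   50.    ] [280.2521 238.5205]
w plate (array([586.8488, -38.9549]), np.float64(68.24546859578322), 601)
[473.3833 -16.7819] [32.3869 34.2611] 77.30733489990234
[482.8598 -60.1647] [31.3085 33.0942] 77.27564239501953
[ 493.1544 -105.8824] [32.5124 34.8716] 77.47119140625
```

>>> servo_tool([
  [0.2,0,1.5,0,0,0],
  [0.2,0,2.4,0,0,0],
  [0.2,0,2.7,0,0,0],
  [0.2,0,3.0,0,0,0],
  [0.2,0,3.2,0,0,0],
  [0.2,0,3.4,0,0,0],
  [0.2,0,3.6,0,0,0],
  [0.2,0,3.75,0,0,0],
  [0.2,0,3.8,0,0,0],
  [0.2,0,3.8,0,0,0],
])

```text
clock: 3.93
eef_pos: [492.9, -107.5, 36.9]
eef_rot: [-3.142, -0.0, 1.8]
wrist_force: [1.2, -0.8, 0.6]
finger_gap: 0.5
```

```bash
python3 - <<'E'
from h import *
c=wcam(); print(read_state())
cv2.imwrite("pics/w3.png",c["pixels"][:,:,::-1])
E
```

```text
{'clock': 3.9833, 'joints': array([-0.2875,  0.3682,  1.7876, -0.    ,  0.9857, -0.5165]), 'qd': array([-0.    , -0.0011, -0.0014,  0.0015,  0.0002,  0.001 ]), 'effort': array([ -0.0062, -50.7798, -29.0735,   0.047 ,   0.0312,  -0.0002]), 'eef_pos': array([ 492.9176, -107.5842,   37.0079]), 'eef_rot': array([3.1415, 0.0001, 1.7998]), 'wrist_force': array([-0.197 ,  0.1355, -0.0388]), 'moment': array([-0.0615,  0.0321,  0.0375]), 'finger_gap': 0.6193379408300935}
```

View pics/w3.png

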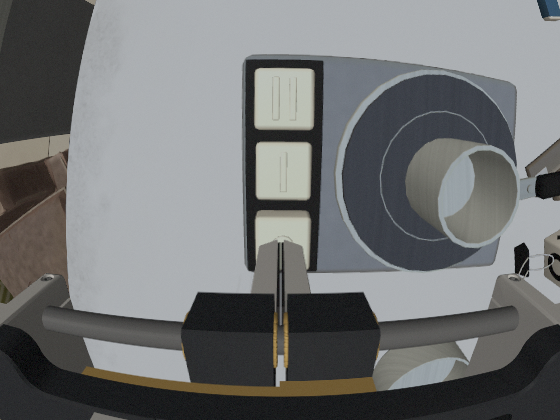

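>>> servo_tool([
  [0,0,0.05,0,0,0],
  [0,0,0.1,0,0,0],
  [0,0,0.15,0,0,0],
  [0,0,0.2,0,0,0],
  [0,0,0.2,0,0,0],
  [0,0,0.2,0,0,0],
  [0,0,0.2,0,0,0],
  [0,0,0.2,0,0,0],
  [0,0,0.2,0,0,0],
  [0,0,0.2,0,0,0],
])

```text
clock: 4.82
eef_pos: [492.9, -107.6, 35.0]
eef_rot: [3.142, 0.0, 1.8]
wrist_force: [0.2, -0.4, 0.2]
finger_gap: 0.5
```

```bash
python3 - <<'E'
from h import *
c=wcam(); print(read_state())
im=c["pixels"][40:300,220:340,::-1]
cv2.imwrite("pics/w4.png",cv2.resize(im,None,fx=2.3,fy=2.3,interpolation=cv2.INTER_CUBIC))
E
```

```text
{'clock': 4.8667, 'joints': array([-0.2874,  0.3713,  1.7889, -0.    ,  0.9813, -0.5164]), 'qd': array([ 0.0006,  0.0008,  0.0011, -0.0007,  0.0019, -0.0006]), 'effort': array([ -0.0002, -51.0233, -29.0714,   0.0471,   0.0511,  -0.    ]), 'eef_pos': array([ 492.9023, -107.551 ,   34.9783]), 'eef_rot': array([3.1416, 0.    , 1.7998]), 'wrist_force': array([ 0.5382, -0.0755,  0.3887]), 'moment': array([-0.0342,  0.0635,  0.0035]), 'finger_gap': 0.520373319080998}
```

View pics/w4.png

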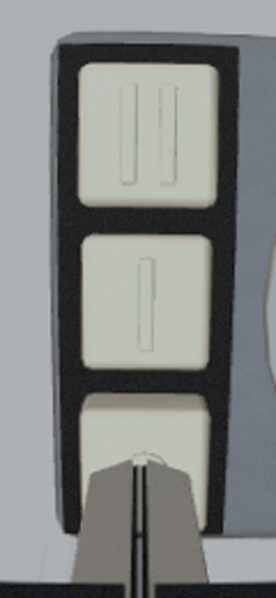

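```bash
python3 - <<'E'
from h import *
c=camera("scene"); T=tool(); uv=proj(c,T[:3,3]); print(uv)
im=c["pixels"][170:270,230:340,::-1]
cv2.imwrite("pics/s4.png",cv2.resize(im,None,fx=6,fy=6,interpolation=cv2.INTER_CUBIC))
w=wcam()
for dz in (0,15,30): print(wproj(w,T[:3,3]+[0,0,dz]))
E
```

```text
[310.6447 222.7969]
[280.4494 238.721 ]
[280.4663 247.1622]
[280.4856 256.8113]
```

View pics/s4.png

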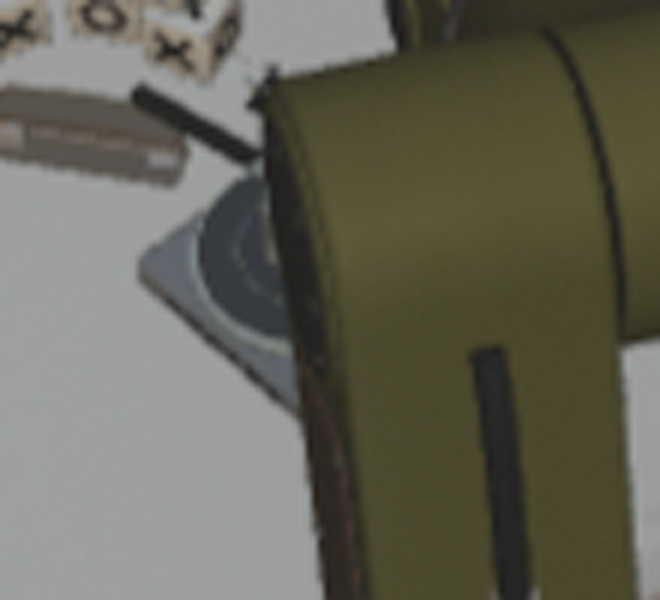

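>>> servo_tool([
  [0,0,-0.5,0,0,0],
  [0,0,-2,0,0,0],
  [0,0,-4,0,0,0],
  [0,0,-6,0,0,0],
  [-4,0,-6,0,0,0],
  [-6,0,-6,0,0,0],
  [-6,0,-6,0,0,0],
  [-6,0,-6,0,0,0],
  [-6,0,-6,0,0,0],
  [-6,0,-6,0,0,0],
])

```text
clock: 5.8
eef_pos: [506.3, -165.1, 95.0]
eef_rot: [-3.141, -0.0, 1.801]
wrist_force: [0.3, -0.7, 0.4]
finger_gap: 0.6
```

```bash
python3 - <<'E'
from h import *
c=wcam(); print(read_state()["eef_pos"])
cv2.imwrite("pics/w5.png",c["pixels"][:,:,::-1])
E
```

```text
[ 506.4205 -165.176    95.0193]
```

View pics/w5.png

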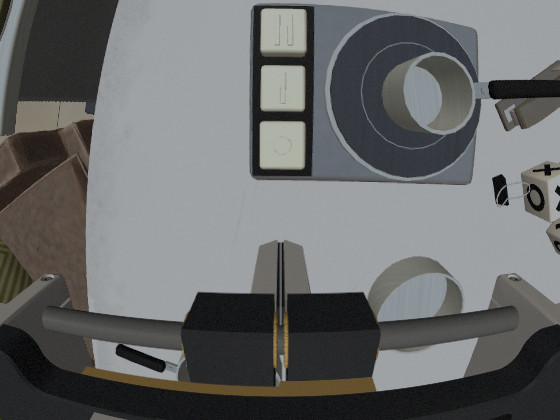

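```bash
cat > keychk.py <<'E'
from plate import *
def keychk(c):
    P=c["pose"]; print("cam",P[:3,3])
    im=c["pixels"][:,:,::-1].copy(); g=im.astype(int)
    m=((g[...,2]-g[...,0]>4)&(g[...,2]>150)).astype(np.uint8)*255
    cs,_=cv2.findContours(m,cv2.RETR_EXTERNAL,cv2.CHAIN_APPROX_NONE)
    for k in cs:
        if 800<cv2.contourArea(k)<6000:
            q=cv2.approxPolyDP(k,6,True)
            mom=cv2.moments(k); uv=(mom["m10"]/mom["m00"],mom["m01"]/mom["m00"])
            out=[]
            for z in (50,39):
                p=np.array([wonto(c,x,z)[:2] for x in k[:,0,:].astype(float)],np.float32); r=cv2.minAreaRect(p); out.append((z,np.round(r[0],1),np.round(r[1],1)))
            print(np.round(uv,1),out)
E
python3 - <<'E'
from keychk import *
c=wcam(); keychk(c)
E
```

```text
cam [488.2567 -87.8927 301.6289]
[281.5 144.5] [(50, array([ 493.6, -106.7]), array([33.5, 35.2])), (39, array([ 493.9, -107.5]), array([35. , 36.7]))]
[282.   87.2] [(50, array([483.9, -63.3]), array([32. , 33.7])), (39, array([483.7, -62.2]), array([33.4, 35.2]))]
[282.6  29.6] [(50, array([474. , -17.5]), array([33.6, 34.6])), (39, array([473.3, -14.4]), array([35.1, 36.1]))]
```

```bash
python3 - <<'E'
from keychk import *
c=camera("wrist"); c["pixels"]=cv2.imread("pics/w3.png")[:,:,::-1].copy()
T=np.eye(4); T[:3,:3]=R.from_euler('xyz',[3.1415,0.0001,1.7998]).as_matrix(); T[:3,3]=[492.9,-107.58,37.0]; c["pose"]=T@c["mount"]
keychk(c)
im=rect_view(c,[480,-80],50,60,5)
cv2.imwrite("pics/r3.png",im)
c["pixels"]=cv2.imread("pics/w2.png")[:,:,::-1].copy(); T[:3,3]=[494.1,-109.6,76.3]; c["pose"]=T@c["mount"]; keychk(c)
E
```

```text
cam [474.7557 -30.2349 243.5883]
[283.1 231. ] [(50, array([ 493.6, -104.5]), array([34.1, 35.2])), (39, array([ 494.6, -108.7]), array([36. , 37.2]))]
[282.4 170.2] [(50, array([483.1, -59.7]), array([32.5, 34.3])), (39, array([483.6, -61.4]), array([34.3, 36.2]))]
[283.4  98.2] [(50, array([473.8, -17.3]), array([33.7, 36.1])), (39, array([473.8, -16.5]), array([35.6, 38.1]))]
cam [475.9557 -32.2549 282.8883]
[280.6 219.5] [(50, array([ 493.3, -105.9]), array([33.8, 36.5])), (39, array([ 494.1, -109.4]), array([35.4, 38.2]))]
[281.  159.5] [(50, array([483.1, -60.4]), array([32.1, 34.3])), (39, array([483.4, -61.7]), array([33.6, 35.9]))]
[281.7  98.5] [(50, array([473.8, -17.3]), array([34. , 35.4])), (39, array([473.7, -16.5]), array([35.6, 37.1]))]
```

View pics/r3.png

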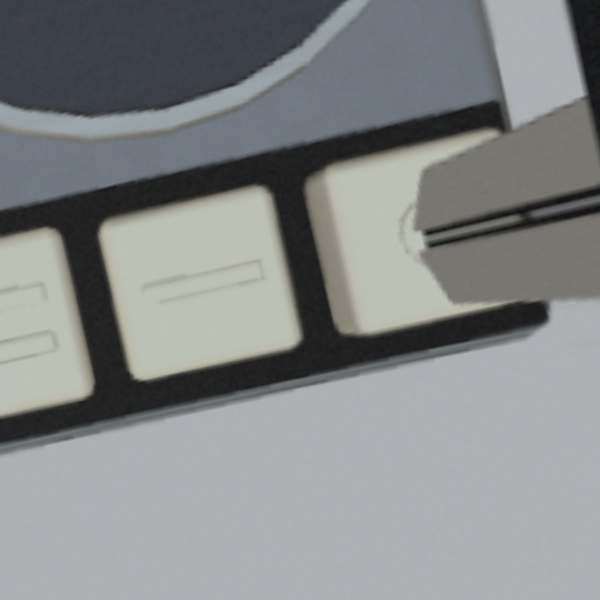

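>>> servo_tool([
  [4,0,0,0,0,0],
  [6.2,0,0,0,0,0],
  [6.2,0,2,0,0,0],
  [6.2,0,4,0,0,0],
  [6.2,0,6,0,0,0],
  [6.2,0,6.2,0,0,0],
  [6.2,0,6.4,0,0,0],
  [6.2,0,6.4,0,0,0],
  [6.2,0,6.4,0,0,0],
  [6.2,0,6.4,0,0,0],
])

```text
clock: 6.78
eef_pos: [493.0, -105.8, 32.0]
eef_rot: [3.14, 0.001, 1.8]
wrist_force: [-0.7, 0.6, -0.0]
finger_gap: 0.3
```

>>> servo_tool([
  [0,0,0.1,0,0,0],
  [0,0,0.2,0,0,0],
  [0,0,0.3,0,0,0],
  [0,0,0.3,0,0,0],
  [0,0,0.3,0,0,0],
  [0,0,0.3,0,0,0],
  [0,0,0.3,0,0,0],
  [0,0,0.3,0,0,0],
  [0,0,0.3,0,0,0],
  [0,0,0.3,0,0,0],
])

```text
clock: 7.62
eef_pos: [492.4, -105.6, 27.9]
eef_rot: [-3.142, -0.0, 1.8]
wrist_force: [-0.5, 0.0, 0.9]
finger_gap: 0.5
```

```bash
python3 - <<'E'
from keychk import *
c=wcam(); print(read_state()["eef_pos"]); keychk(c)
im=c["pixels"][40:300,200:340,::-1]
cv2.imwrite("pics/w6.png",cv2.resize(im,None,fx=2.3,fy=2.3,interpolation=cv2.INTER_CUBIC))
T=tool()
for dx in (0,8):
  for dz in (0,10,20,30): print(dx,dz,wproj(c,T[:3,3]+T[:3,0]*dx+[0,0,dz]))
E
```

```text
[ 492.4299 -105.5969   27.9527]
cam [474.3067 -28.2754 234.54  ]
[284.1 236.2] [(50, array([ 493.4, -105. ]), array([34.1, 35.1])), (39, array([ 494.5, -109.6]), array([36.1, 37.2]))]
[282.6 175.9] [(50, array([483. , -59.6]), array([32.3, 34.6])), (39, array([483.5, -61.4]), array([34.2, 36.7]))]
[283.9 100.4] [(50, array([474. , -17.2]), array([33.8, 36.1])), (39, array([474. , -16.5]), array([35.8, 38.2]))]
0 0 [280.4706 238.7178]
0 10 [280.4818 244.2216]
0 20 [280.4941 250.2286]
0 30 [280.5074 256.8065]
8 0 [280.4627 227.6065]
8 10 [280.4738 232.6865]
8 20 [280.486  238.2446]
8 30 [280.4992 244.3476]
```

View pics/w6.png

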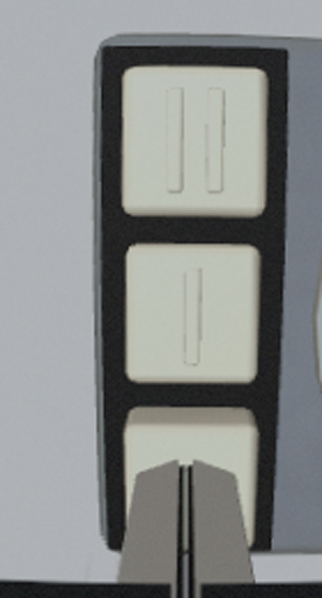

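>>> servo_tool([
  [0,0,0.1,0,0,0],
  [0,0,0.2,0,0,0],
  [0,0,0.3,0,0,0],
  [0,0,0.3,0,0,0],
  [0,0,0.3,0,0,0],
  [0,0,0.3,0,0,0],
  [0,0,0.3,0,0,0],
  [0,0,0.3,0,0,0],
  [0,0,0.3,0,0,0],
  [0,0,0.3,0,0,0],
])

```text
clock: 8.5
eef_pos: [492.5, -105.6, 25.0]
eef_rot: [3.142, 0.0, 1.8]
wrist_force: [0.3, -0.7, -0.4]
finger_gap: 0.4
```

>>> servo_tool([
  [0,0,0.1,0,0,0],
  [0,0,0.2,0,0,0],
  [0,0,0.3,0,0,0],
  [0,0,0.3,0,0,0],
  [0,0,0.3,0,0,0],
  [0,0,0.3,0,0,0],
  [0,0,0.3,0,0,0],
  [0,0,0.3,0,0,0],
  [0,0,0.3,0,0,0],
  [0,0,0.3,0,0,0],
])

```text
clock: 9.33
eef_pos: [492.5, -105.6, 22.0]
eef_rot: [3.141, 0.0, 1.8]
wrist_force: [0.4, 0.3, 1.7]
finger_gap: 0.4
```

```bash
python3 - <<'E'
from keychk import *
c=wcam(); print(read_state()); keychk(c)
im=c["pixels"][40:300,200:340,::-1]
cv2.imwrite("pics/w7.png",cv2.resize(im,None,fx=2.3,fy=2.3,interpolation=cv2.INTER_CUBIC))
E
```

```text
{'clock': 9.3833, 'joints': array([-0.284 ,  0.3904,  1.7989, -0.    ,  0.9522, -0.513 ]), 'qd': array([-0.0002,  0.0013,  0.0001, -0.0018,  0.0006, -0.0005]), 'effort': array([ -0.016 , -50.8135, -28.1223,   0.0452,  -0.036 ,   0.    ]), 'eef_pos': array([ 492.4619, -105.6069,   21.9625]), 'eef_rot': array([3.1415, 0.    , 1.7998]), 'wrist_force': array([-0.4209,  0.1668,  1.8694]), 'moment': array([-0.0333,  0.12  , -0.0392]), 'finger_gap': 0.19315821936848185}
cam [474.3268 -28.2663 228.5799]
[284.5 238.9] [(50, array([ 493.4, -104.3]), array([34.2, 34.8])), (39, array([ 494.6, -109. ]), array([36.3, 37. ]))]
[282.7 177.1] [(50, array([483.1, -59.6]), array([32.3, 34.7])), (39, array([483.7, -61.6]), array([34.3, 36.9]))]
[283.9  99.9] [(50, array([474. , -17.2]), array([33.8, 36.4])), (39, array([474. , -16.5]), array([35.9, 38.6]))]
```

View pics/w7.png

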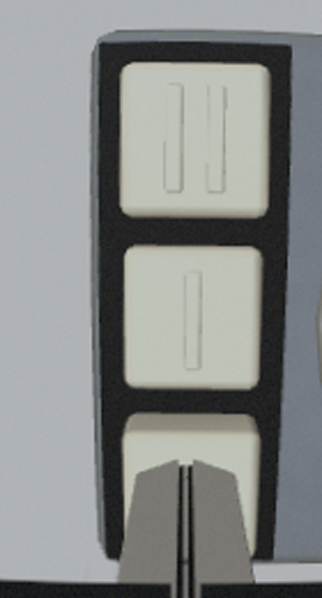

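>>> servo_tool([
  [0,0,0.1,0,0,0],
  [0,0,0.2,0,0,0],
  [0,0,0.3,0,0,0],
  [0,0,0.4,0,0,0],
  [0,0,0.5,0,0,0],
  [0,0,0.6,0,0,0],
  [0,0,0.7,0,0,0],
  [0,0,0.8,0,0,0],
  [0,0,0.9,0,0,0],
  [0,0,0.9,0,0,0],
])

```text
clock: 10.22
eef_pos: [492.5, -105.6, 12.7]
eef_rot: [3.141, 0.0, 1.8]
wrist_force: [1.7, -0.2, 1.7]
finger_gap: 0.6
```

>>> servo_tool([
  [0,0,0.05,0,0,0],
  [0,0,0.1,0,0,0],
  [0,0,0.1,0,0,0],
  [0,0,0.15,0,0,0],
  [0,0,0.15,0,0,0],
  [0,0,0.15,0,0,0],
  [0,0,0.15,0,0,0],
  [0,0,0.15,0,0,0],
  [0,0,0.15,0,0,0],
  [0,0,0.15,0,0,0],
])

```text
clock: 11.05
eef_pos: [492.5, -105.6, 11.5]
eef_rot: [3.141, 0.0, 1.8]
wrist_force: [1.4, -0.2, 2.7]
finger_gap: 0.4
```

>>> servo_tool([
  [0,0,0.05,0,0,0],
  [0,0,0.1,0,0,0],
  [0,0,0.1,0,0,0],
  [0,0,0.15,0,0,0],
  [0,0,0.15,0,0,0],
  [0,0,0.15,0,0,0],
  [0,0,0.15,0,0,0],
  [0,0,0.15,0,0,0],
  [0,0,0.15,0,0,0],
  [0,0,0.15,0,0,0],
])

```text
clock: 11.88
eef_pos: [492.5, -105.7, 10.1]
eef_rot: [3.141, 0.0, 1.8]
wrist_force: [0.4, 0.7, 5.1]
finger_gap: 0.4
```

```bash
python3 - <<'E'
from keychk import *
c=wcam(); print(read_state()["eef_pos"],read_state()["wrist_force"]); keychk(c)
E
```

```text
[ 492.5432 -105.6399   10.1507] [-0.3091 -0.1622  6.0884]
cam [474.3607 -28.3039 216.7307]
[284.5 238.9] [(50, array([492.2, -99.3]), array([31.9, 32.5])), (39, array([ 493.4, -104. ]), array([34. , 34.7]))]
[283.1 184.5] [(50, array([483.7, -61.5]), array([34.3, 36.6])), (39, array([484.3, -63.7]), array([36.6, 39. ]))]
[284.   98.5] [(50, array([473.9, -17.3]), array([33.7, 36.3])), (39, array([473.9, -16.6]), array([35.9, 38.7]))]
```

>>> servo_tool([
  [0,0,0.05,0,0,0],
  [0,0,0.1,0,0,0],
  [0,0,0.1,0,0,0],
  [0,0,0.1,0,0,0],
  [0,0,0.0,0,0,0],
  [0,0,-0.5,0,0,0],
  [0,0,-2,0,0,0],
  [0,0,-6,0,0,0],
  [0,0,-10,0,0,0],
  [0,0,-13,0,0,0],
], gripper=5)

```text
clock: 12.77
eef_pos: [492.3, -105.5, 142.7]
eef_rot: [3.141, 0.0, 1.8]
wrist_force: [1.0, -0.4, -0.8]
finger_gap: 49.9
```

```bash
python3 - <<'E'
from keychk import *
c=wcam(); print(read_state()["eef_pos"],read_state()["wrist_force"]); keychk(c); plate(c,[560,-44],"w")
cv2.imwrite("pics/w8.png",c["pixels"][:,:,::-1])
E
```

```text
[ 494.4724 -106.1295  147.9238] [ 2.2283 -0.362   6.1258]
cam [474.0342 -28.1734 349.307 ]
[281.3 201.9] [(50, array([ 492.7, -104. ]), array([32.6, 35.4])), (39, array([ 493.4, -106.8]), array([33.8, 36.7]))]
[282. 157.] [(50, array([483.7, -61.8]), array([33.6, 35.6])), (39, array([484.1, -63.1]), array([34.8, 36.9]))]
[282.5 107.5] [(50, array([473.7, -17. ]), array([33.7, 36.1])), (39, array([473.7, -16.6]), array([35. , 37.4]))]
w plate (array([587.8557, -38.9888]), np.float64(68.61921620339098), 714)
```

View pics/w8.png

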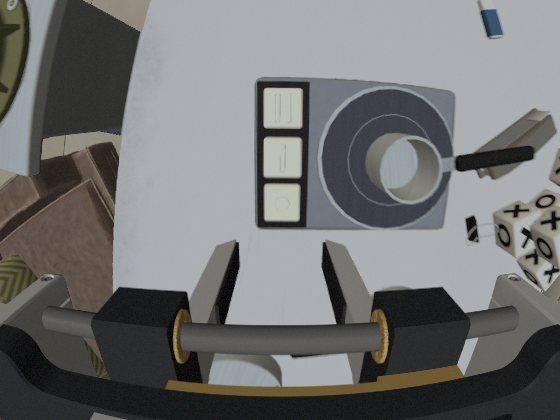

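```bash
cat > pan.py <<'E'
from plate import *
DIM={'a':(124,40,74),'b':(102,44,63),'c':(80,48,52),'d':(58,52,41)}
def handle(c,pan,base,guess,win=80,thr=60,res=4.0,save=None):
    """guess: approx handle centre (world xy). handle top at base+H+8"""
    H=DIM[pan][1]; zt=base+H+8
    im=rect_view(c,guess,zt,win,res); m=(im.max(2)<thr).astype(np.uint8)*255
    m=cv2.morphologyEx(m,cv2.MORPH_OPEN,np.ones((9,9)))
    cs,_=cv2.findContours(m,cv2.RETR_EXTERNAL,cv2.CHAIN_APPROX_NONE)
    best=None
    for k in cs:
        if cv2.contourArea(k)/res**2<300: continue
        r=cv2.minAreaRect(k); ctr=unrect(r[0],guess,win,res); w=np.array(r[1])/res
        b=cv2.boxPoints(r); e=[(b[0]+b[1])/2,(b[2]+b[3])/2] if np.linalg.norm(b[0]-b[1])<np.linalg.norm(b[1]-b[2]) else [(b[1]+b[2])/2,(b[3]+b[0])/2]
        E=[unrect(x,guess,win,res) for x in e]
        print(pan,"handle ctr",ctr,"size",w,"ends",E, "len should be",135-DIM[pan][2])
        cv2.drawContours(im,[k],-1,(0,0,255),1)
    if save: cv2.imwrite(save,im)
E
python3 - <<'E'
from pan import *
c=wcam()
handle(c,'d',45,[665,-20],save="pics/hd.png",win=75)
E
```

```text
d handle ctr [665.7597  -5.7916] size [95.487  14.9179] ends [array([709.567 ,  13.1915], dtype=float32), array([621.9524, -24.7748], dtype=float32)] len should be 94
```

View pics/hd.png

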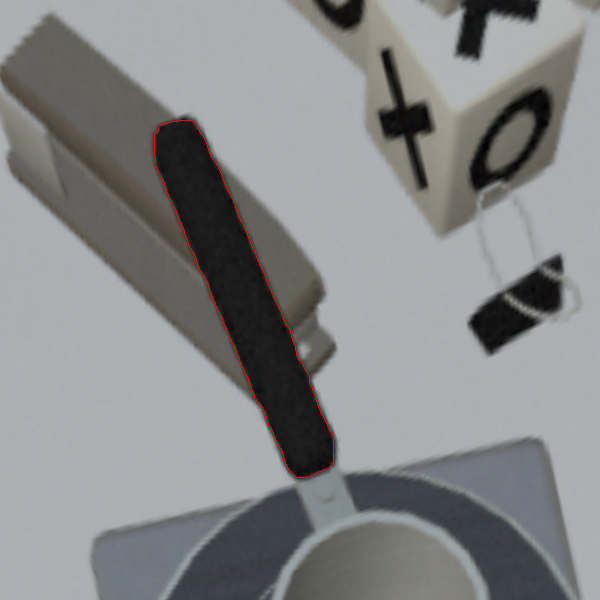

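```bash
python3 - <<'E'
from h import *
print(rel([665.5,-6.5,150],0.409),read_state()["eef_pos"])
E
```

```text
(array([ 5.8 , 18.95, -0.44]), array([ 0.007, -0.001,  1.391])) [ 494.133  -106.074   144.6422]
```

>>> servo_tool([
  [1,3,-0.4,0,0,0.12],
  [2,6,-0.4,0,0,0.24],
  [3,9,-0.4,0,0,0.36],
  [4,12,-0.4,0,0,0.48],
  [5,15,-0.4,0,0,0.6],
  [5.8,19,-0.4,0,0,0.72],
  [5.8,19,-0.4,0,0,0.84],
  [5.8,19,-0.4,0,0,0.96],
  [5.8,19,-0.4,0,0,1.08],
  [5.8,19,-0.4,0,0,1.2],
])

```text
clock: 13.7
eef_pos: [663.7, -5.8, 142.1]
eef_rot: [-3.14, 0.002, 0.594]
wrist_force: [-0.1, 0.4, -0.5]
finger_gap: 50.2
```

```bash
python3 - <<'E'
from pan import *
s=read_state(); print(s["eef_pos"],s["joints"])
print(rel([665.5,-6.5,55],0.409))
c=wcam();cv2.imwrite("pics/w9.png",c["pixels"][:,:,::-1])
handle(c,'d',45,[665,-20],win=75)
E
```

```text
[663.7419  -5.7749 142.0997] [-0.0639  0.5861  1.1958 -0.      1.3626  0.9128]
(array([0.13, 0.17, 8.71]), array([-0.002,  0.002,  0.185]))
d handle ctr [609.6268   4.604 ] size [42.9388 11.871 ] ends [array([630.4198,   9.9508], dtype=float32), array([588.8339,  -0.7427], dtype=float32)] len should be 94
d handle ctr [644.28   -70.0565] size [70.1675 12.2805] ends [array([665.3856, -42.0311], dtype=float32), array([623.1744, -98.082 ], dtype=float32)] len should be 94
d handle ctr [670.801   -4.6564] size [92.2241 15.5656] ends [array([713.2446,  13.3676], dtype=float32), array([628.3574, -22.6804], dtype=float32)] len should be 94
```

View pics/w9.png

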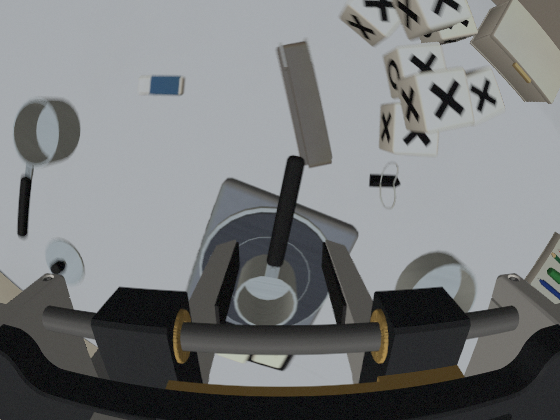

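```bash
python3 - <<'E'
from h import *
print(rel([667,-7.5,55],0.409))
E
```

```text
(array([0.2 , 0.33, 8.73]), array([-0.001,  0.002,  0.176]))
```

>>> servo_tool([
  [0.2,0.3,2,0,0,0.09],
  [0.2,0.3,4,0,0,0.176],
  [0.2,0.3,5.5,0,0,0.176],
  [0.2,0.3,7,0,0,0.176],
  [0.2,0.3,8,0,0,0.176],
  [0.2,0.3,8.7,0,0,0.176],
  [0.2,0.3,8.7,0,0,0.176],
  [0.2,0.3,8.7,0,0,0.176],
  [0.2,0.3,8.7,0,0,0.176],
  [0.2,0.3,8.7,0,0,0.176],
])

```text
clock: 14.58
eef_pos: [668.1, -7.4, 57.9]
eef_rot: [3.141, -0.001, 0.424]
wrist_force: [0.3, -0.1, 1.2]
finger_gap: 50.1
```

```bash
python3 - <<'E'
from pan import *
s=read_state(); print(s["eef_pos"],s["eef_rot"],s["wrist_force"])
c=wcam();cv2.imwrite("pics/w10.png",c["pixels"][:,:,::-1])
E
```

```text
[668.0743  -7.3674  57.9086] [ 3.1409 -0.0012  0.4241] [ 0.282  -0.133   1.2403]
```

View pics/w10.png

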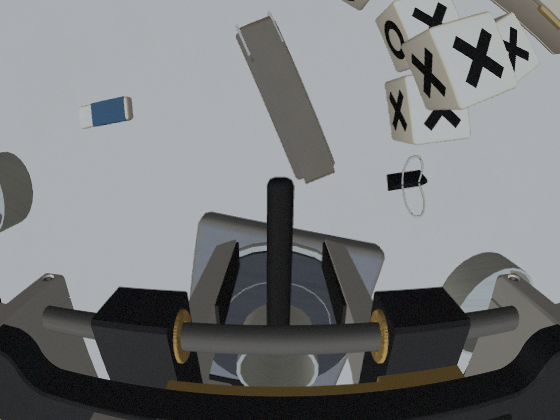

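>>> servo_tool([
  [0,0,0.2,0,0,0],
  [0,0,0.2,0,0,0],
  [0,0,0.2,0,0,0],
  [0,0,0.2,0,0,0],
  [0,0,0.2,0,0,0],
  [0,0,0.2,0,0,0],
  [0,0,0.2,0,0,0],
  [0,0,0.2,0,0,0],
  [0,0,0.2,0,0,0],
  [0,0,0.2,0,0,0],
], gripper=0, grip_force=45)

```text
clock: 15.47
eef_pos: [667.7, -7.4, 55.0]
eef_rot: [3.142, -0.0, 0.424]
wrist_force: [0.3, -0.3, -0.2]
finger_gap: 13.8
```

>>> servo_tool([
  [0,0,-0.3,0,0,0],
  [0,0,-0.6,0,0,0],
  [0,0,-1,0,0,0],
  [0,0,-1.5,0,0,0],
  [0,0,-2,0,0,0],
  [0,0,-2.5,0,0,0],
  [0,0,-3,0,0,0],
  [0,0,-3.5,0,0,0],
  [0,0,-4,0,0,0],
  [0,0,-4,0,0,0],
])

```text
clock: 16.3
eef_pos: [668.1, -7.3, 96.3]
eef_rot: [3.141, -0.002, 0.424]
wrist_force: [0.7, 0.3, -0.7]
finger_gap: 14.2
```

```bash
python3 - <<'E'
from pan import *
s=read_state(); print(s["eef_pos"],s["eef_rot"],s["wrist_force"],s["moment"],s["finger_gap"])
c=wcam();cv2.imwrite("pics/w11.png",c["pixels"][:,:,::-1])
E
```

```text
[668.1468  -7.3462  96.3494] [ 3.1408 -0.0015  0.4238] [ 0.7247  0.3323 -0.6983] [-0.0043  0.0672 -0.0166] 14.165110281067426
```

View pics/w11.png

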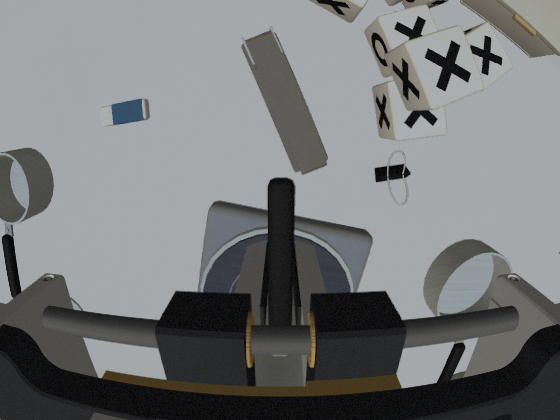

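```bash
python3 - <<'E'
from h import *
print(rel([580,156,96],0.424),rel([580,156,10.5],0.424))
E
```

```text
(array([ -1.3 , -18.51,  -0.05]), array([ 0.   , -0.001, -0.   ])) (array([ -1.3 , -18.51,   8.5 ]), array([ 0.   , -0.001, -0.   ]))
```

>>> servo_tool([
  [-0.2,-1.5,0,0,0,0],
  [-0.5,-4,0,0,0,0],
  [-0.8,-7,0,0,0,0],
  [-1,-10,0,0,0,0],
  [-1.2,-13,0,0,0,0],
  [-1.3,-16,0,0,0,0],
  [-1.3,-18,0.5,0,0,0],
  [-1.3,-18.5,2,0,0,0],
  [-1.3,-18.5,4,0,0,0],
  [-1.3,-18.5,6,0,0,0],
])

```text
clock: 17.18
eef_pos: [579.6, 156.6, 34.4]
eef_rot: [3.141, -0.001, 0.425]
wrist_force: [-0.1, -0.6, -2.4]
finger_gap: 13.5
```

```bash
python3 - <<'E'
from h import *
c=wcam();cv2.imwrite("pics/w12.png",c["pixels"][:,:,::-1])
print(rel([580,156,10],0.424),read_state()["wrist_force"],tool()[:3,3])
E
```

```text
(array([0.24, 0.09, 2.  ]), array([-0.001,  0.005,  0.   ])) [-1.7436 -0.3217 -4.9526] [577.5305 155.8785  29.9845]
```

View pics/w12.png

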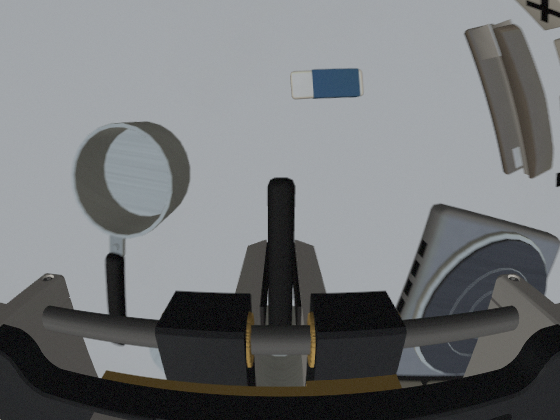

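>>> servo_tool([
  [0,0,0.4,0,0,0],
  [0,0,0.8,0,0,0],
  [0,0,1.1,0,0,0],
  [0,0,1.4,0,0,0],
  [0,0,1.6,0,0,0],
  [0,0,1.8,0,0,0],
  [0,0,1.9,0,0,0],
  [0,0,1.95,0,0,0],
  [0,0,1.95,0,0,0],
  [0,0,1.95,0,0,0],
])

```text
clock: 18.07
eef_pos: [580.0, 156.0, 15.7]
eef_rot: [3.141, -0.001, 0.424]
wrist_force: [1.1, 0.5, 1.6]
finger_gap: 13.3
```

>>> servo_tool([
  [0,0,0.1,0,0,0],
  [0,0,0.2,0,0,0],
  [0,0,0.3,0,0,0],
  [0,0,0.4,0,0,0],
  [0,0,0.45,0,0,0],
  [0,0,0.45,0,0,0],
  [0,0,0.45,0,0,0],
  [0,0,0.45,0,0,0],
  [0,0,0.45,0,0,0],
  [0,0,0.45,0,0,0],
])

```text
clock: 18.9
eef_pos: [580.4, 156.1, 11.6]
eef_rot: [3.141, -0.002, 0.424]
wrist_force: [4.0, 2.2, 5.6]
finger_gap: 13.4
```

>>> servo_tool([
  [0,0,0,0,0,0],
  [0,0,0,0,0,0],
  [0,0,0,0,0,0],
  [0,0,-0.5,0,0,0],
  [0,0,-2,0,0,0],
  [0,0,-5,0,0,0],
  [0,0,-9,0,0,0],
  [0,0,-13,0,0,0],
  [0,0,-16,0,0,0],
  [0,0,-18,0,0,0],
], gripper=5)

```text
clock: 19.73
eef_pos: [580.3, 156.1, 195.1]
eef_rot: [3.141, -0.004, 0.424]
wrist_force: [0.3, -0.8, -0.1]
finger_gap: 49.9
```

```bash
python3 - <<'E'
from pan import *
c=wcam();cv2.imwrite("pics/w13.png",c["pixels"][:,:,::-1])
print(rel([420,-350,200],-0.035),tool()[:3,3])
handle(c,'d',0,[575,155],win=75)
E
```

```text
(array([-35.51,  39.52,  -0.4 ]), array([-0.   , -0.008,  0.459])) [581.1938 156.2821 198.0332]
d handle ctr [583.9348 158.4156] size [92.4603 13.2004] ends [array([625.9703, 177.6572], dtype=float32), array([541.8992, 139.174 ], dtype=float32)] len should be 94
```

View pics/w13.png

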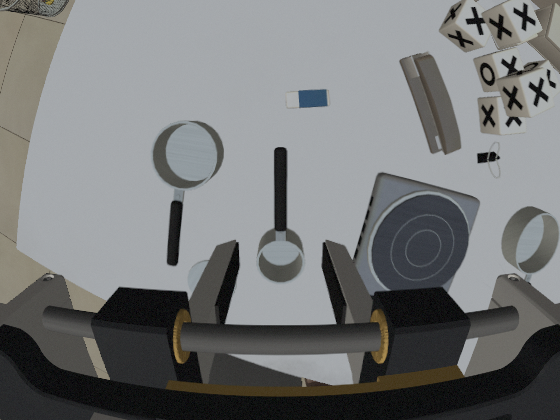

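>>> servo_tool([
  [-2,2,-0.4,0,0,0.05],
  [-35.5,39.5,-0.4,0,0,0.459],
  [-35.5,39.5,-0.4,0,0,0.459],
  [-35.5,39.5,-0.4,0,0,0.459],
  [-35.5,39.5,-0.4,0,0,0.459],
  [-35.5,39.5,-0.4,0,0,0.459],
  [-35.5,39.5,-0.4,0,0,0.459],
  [-35.5,39.5,-0.4,0,0,0.459],
  [-35.5,39.5,-0.4,0,0,0.459],
  [-35.5,39.5,-0.4,0,0,0.459],
])

```text
clock: 20.62
eef_pos: [455.8, -229.8, 195.1]
eef_rot: [-3.142, 0.0, -0.035]
wrist_force: [-0.2, -0.3, 0.5]
finger_gap: 49.7
```

```bash
python3 - <<'E'
from pan import *
c=wcam();cv2.imwrite("pics/w14.png",c["pixels"][:,:,::-1])
print(rel([420,-350,150],-0.035),tool()[:3,3])
handle(c,'a',0,[390,-370],win=75)
handle(c,'b',0,[580,-270],win=75)
E
```

```text
(array([-2.93, 11.57,  4.51]), array([ 0.001,  0.001, -0.004])) [ 453.8323 -235.4876  194.8855]
a handle ctr [ 318.25  -394.875] size [ 6.   99.75] ends [array([ 318.25, -444.75], dtype=float32), array([ 318.25, -345.  ], dtype=float32)] len should be 61
a handle ctr [ 391.8621 -366.5009] size [ 9.413  59.4683] ends [array([ 421.4109, -369.8148], dtype=float32), array([ 362.3131, -363.187 ], dtype=float32)] len should be 61
b handle ctr [ 577.1817 -272.0378] size [67.4788  9.4807] ends [array([ 609.0436, -260.9398], dtype=float32), array([ 545.3198, -283.1358], dtype=float32)] len should be 72
```

View pics/w14.png

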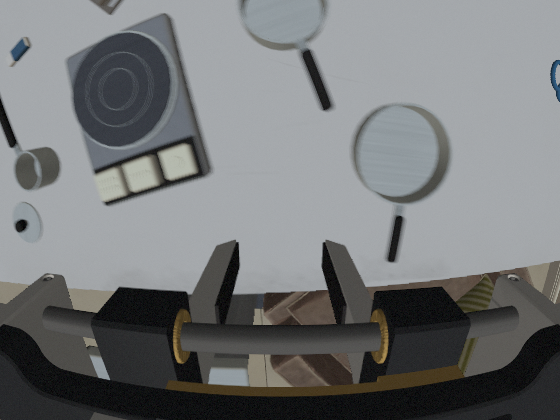

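>>> servo_tool([
  [-1,4,1,0,0,0],
  [-2,8,2,0,0,0],
  [-5,12,4,0,0,0.05],
  [-6,12.8,5,0,0,0.08],
  [-6,12.8,6,0,0,0.08],
  [-6,12.8,6.5,0,0,0.08],
  [-6,12.8,6.5,0,0,0.08],
  [-6,12.8,6.5,0,0,0.08],
  [-6,12.8,6.5,0,0,0.08],
  [-6,12.8,6.5,0,0,0.08],
])

```text
clock: 21.5
eef_pos: [393.4, -353.6, 130.7]
eef_rot: [3.141, -0.001, -0.114]
wrist_force: [0.6, -0.1, 0.6]
finger_gap: 50.1
```

```bash
python3 - <<'E'
from pan import *
c=wcam();cv2.imwrite("pics/w15.png",c["pixels"][:,:,::-1])
print(rel([389,-367,0],-0.08),tool()[:3,3])
handle(c,'a',0,[400,-370],win=60,save="pics/ha.png")
E
```

```text
(array([-0.28,  1.37, 13.06]), array([ 0.001, -0.001, -0.034])) [ 393.1895 -353.6461  130.5957]
a handle ctr [ 391.8808 -365.8223] size [13.08   59.6328] ends [array([ 421.5192, -369.0753], dtype=float32), array([ 362.2424, -362.5693], dtype=float32)] len should be 61
```

View pics/w15.png

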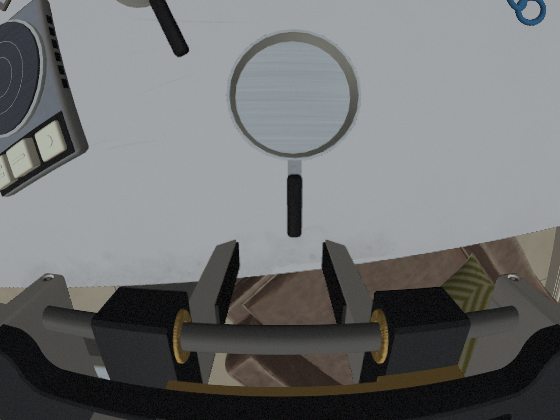

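```bash
python3 - <<'E'
from pan import *
print(rel([397,-366.5,0.5],-0.109),tool()[:3,3])
E
```

```text
(array([ 0.51,  1.23, 13.01]), array([ 0.001, -0.001, -0.005])) [ 393.1895 -353.6461  130.5957]
```

>>> servo_tool([
  [0.3,0.6,2,0,0,0],
  [0.5,1.2,5,0,0,0],
  [0.5,1.2,8,0,0,0],
  [0.5,1.2,10,0,0,0],
  [0.5,1.2,11.5,0,0,0],
  [0.5,1.2,12.3,0,0,0],
  [0.5,1.2,12.8,0,0,0],
  [0.5,1.2,13,0,0,0],
  [0.5,1.2,13,0,0,0],
  [0.5,1.2,13,0,0,0],
])

```text
clock: 22.38
eef_pos: [396.5, -366.8, 0.9]
eef_rot: [3.141, -0.001, -0.115]
wrist_force: [0.7, 0.8, -0.5]
finger_gap: 49.9
```

```bash
python3 - <<'E'
from pan import *
c=wcam();cv2.imwrite("pics/w16.png",c["pixels"][:,:,::-1])
s=read_state(); print(s["eef_pos"],s["wrist_force"])
E
```

```text
[ 396.5356 -366.8154    0.8916] [-0.462  -0.2815 -1.0622]
```

View pics/w16.png

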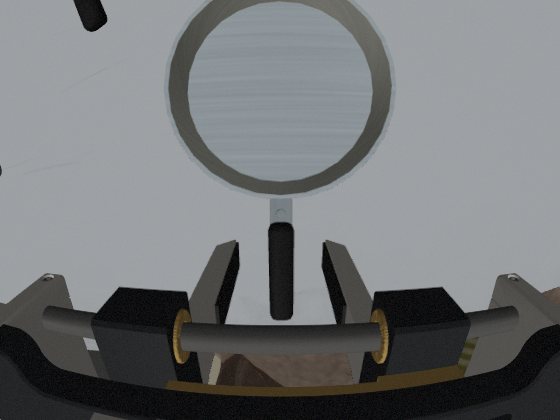

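>>> servo_tool([
  [0,0,0,0,0,0],
  [0,0,0,0,0,0],
  [0,0,0,0,0,0],
  [0,0,0,0,0,0],
  [0,0,0,0,0,0],
  [0,0,0,0,0,0],
  [0,0,0,0,0,0],
  [0,0,0,0,0,0],
  [0,0,0,0,0,0],
  [0,0,0,0,0,0],
], gripper=0, grip_force=50)

```text
clock: 23.27
eef_pos: [396.1, -366.5, -0.0]
eef_rot: [3.142, 0.0, -0.115]
wrist_force: [0.2, -0.4, 0.4]
finger_gap: 13.4
```

>>> servo_tool([
  [0,0,-0.4,0,0,0],
  [0,0,-1,0,0,0],
  [0,0,-2,0,0,0],
  [0,0,-3,0,0,0],
  [0,0,-4.5,0,0,0],
  [0,0,-6,0,0,0],
  [0,0,-7.5,0,0,0],
  [0,0,-8.5,0,0,0],
  [0,0,-9,0,0,0],
  [0,0,-9,0,0,0],
])

```text
clock: 24.1
eef_pos: [396.5, -366.8, 91.3]
eef_rot: [3.14, -0.002, -0.115]
wrist_force: [0.5, -0.3, -0.9]
finger_gap: 13.3
```

```bash
python3 - <<'E'
from pan import *
c=wcam();cv2.imwrite("pics/w17.png",c["pixels"][:,:,::-1])
s=read_state(); print(s["eef_pos"],s["wrist_force"],s["moment"],s["finger_gap"])
a=np.deg2rad(-95); yaw=a+np.pi
for z in (100,48): print(rel([588+97*np.cos(a),-42+97*np.sin(a),z],yaw), [588+97*np.cos(a),-42+97*np.sin(a)])
E
```

```text
[ 396.1484 -366.5178   90.2066] [ 0.1362  0.0211 -2.3892] [0.0575 0.3164 0.0268] 13.253708686836015
(array([ 15.6 , -24.75,  -0.98]), array([ 0.001, -0.   , -1.599])) [np.float64(579.5458929534772), np.float64(-138.6308857148993)]
(array([ 15.6 , -24.75,   4.22]), array([ 0.001, -0.   , -1.599])) [np.float64(579.5458929534772), np.float64(-138.6308857148993)]
```

View pics/w17.png

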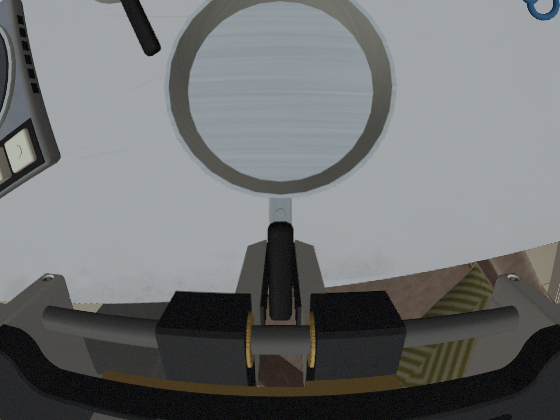

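>>> servo_tool([
  [0.5,-0.7,-0.5,0,0,-0.06],
  [1.5,-2.3,-1,0,0,-0.15],
  [2.5,-4,-1,0,0,-0.25],
  [3.5,-5.5,-1,0,0,-0.35],
  [4.5,-7,-1,0,0,-0.45],
  [5.5,-8.7,-1,0,0,-0.55],
  [6.5,-10.3,-1,0,0,-0.65],
  [7.5,-12,-1,0,0,-0.75],
  [8.5,-13.5,-1,0,0,-0.85],
  [9.5,-15,-1,0,0,-0.95],
])

```text
clock: 24.98
eef_pos: [507.8, -227.3, 98.9]
eef_rot: [-3.14, 0.0, 0.84]
wrist_force: [0.1, -0.1, -0.4]
finger_gap: 13.5
```

```bash
python3 - <<'E'
from pan import *
s=read_state(); print(s["eef_pos"],s["wrist_force"],s["joints"],s["finger_gap"])
print(rel([579.5,-138.6,100],1.484))
E
```

```text
[ 507.8454 -227.3297   98.9254] [ 0.149  -0.1471 -0.4334] [-0.4867  0.3906  1.5899 -0.      1.1626  0.2443] 13.507386358764427
(array([11.39, -0.59, -0.11]), array([-0.002, -0.   , -0.644]))
```

>>> servo_tool([
  [1.5,0,0,0,0,-0.09],
  [3,0,0,0,0,-0.18],
  [4.5,-0.2,0,0,0,-0.27],
  [6,-0.3,0,0,0,-0.36],
  [7.5,-0.4,0,0,0,-0.45],
  [9,-0.5,0,0,0,-0.54],
  [10.4,-0.6,0,0,0,-0.6],
  [11.2,-0.6,0,0,0,-0.63],
  [11.4,-0.6,0,0,0,-0.644],
  [11.4,-0.6,0,0,0,-0.644],
])

```text
clock: 25.82
eef_pos: [579.6, -139.7, 99.3]
eef_rot: [-3.141, -0.0, 1.479]
wrist_force: [0.2, -1.9, -0.8]
finger_gap: 13.7
```

```bash
python3 - <<'E'
from pan import *
s=read_state(); print(s["eef_pos"],s["eef_rot"],s["wrist_force"],s["joints"],s["finger_gap"])
print(rel([579.5,-138.6,46],1.484))
c=wcam();cv2.imwrite("pics/w18.png",c["pixels"][:,:,::-1])
E
```

```text
[ 579.6457 -139.6934   99.2854] [-3.1406 -0.0001  1.4789] [ 0.2466 -1.9098 -0.7844] [-0.2979  0.4733  1.4694 -0.0001  1.1998 -0.2059] 13.68553082629382
(array([ 0.11, -0.02,  5.33]), array([-0.001, -0.   , -0.005]))
```

View pics/w18.png

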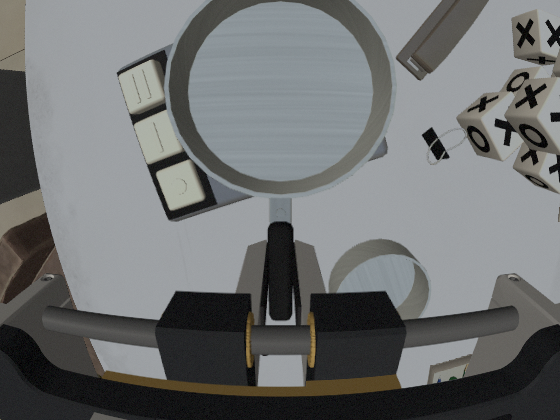

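>>> servo_tool([
  [0.1,0,0.7,0,0,0],
  [0.1,0,1.5,0,0,0],
  [0.1,0,2.3,0,0,0],
  [0.1,0,3.1,0,0,0],
  [0.1,0,3.8,0,0,0],
  [0.1,0,4.4,0,0,0],
  [0.1,0,4.9,0,0,0],
  [0.1,0,5.2,0,0,0],
  [0.1,0,5.3,0,0,0],
  [0.1,0,5.3,0,0,0],
])

```text
clock: 26.7
eef_pos: [579.9, -138.8, 46.8]
eef_rot: [-3.141, -0.0, 1.479]
wrist_force: [-0.1, -0.7, -0.9]
finger_gap: 13.3
```

>>> servo_tool([
  [0,0,0.1,0,0,0],
  [0,0,0.15,0,0,0],
  [0,0,0.15,0,0,0],
  [0,0,0.15,0,0,0],
  [0,0,0.15,0,0,0],
  [0,0,0.15,0,0,0],
  [0,0,0.15,0,0,0],
  [0,0,0.15,0,0,0],
  [0,0,0.15,0,0,0],
  [0,0,0.15,0,0,0],
])

```text
clock: 27.53
eef_pos: [579.9, -138.9, 45.5]
eef_rot: [3.142, -0.0, 1.479]
wrist_force: [-0.1, 0.5, -0.7]
finger_gap: 13.3
```

>>> servo_tool([
  [0,0,0.1,0,0,0],
  [0,0,0.15,0,0,0],
  [0,0,0.15,0,0,0],
  [0,0,0.15,0,0,0],
  [0,0,0.15,0,0,0],
  [0,0,0.15,0,0,0],
  [0,0,0.15,0,0,0],
  [0,0,0.15,0,0,0],
  [0,0,0.15,0,0,0],
  [0,0,0.15,0,0,0],
])

```text
clock: 28.37
eef_pos: [580.2, -139.2, 44.7]
eef_rot: [3.141, 0.0, 1.479]
wrist_force: [-1.9, -1.6, 5.8]
finger_gap: 13.2
```

>>> servo_tool([
  [0,0,0,0,0,0],
  [0,0,0,0,0,0],
  [0,0,0,0,0,0],
  [0,0,0,0,0,0],
  [0,0,-0.5,0,0,0],
  [0,0,-2,0,0,0],
  [0,0,-5,0,0,0],
  [0,0,-8,0,0,0],
  [0,0,-10,0,0,0],
  [0,0,-11,0,0,0],
], gripper=4.5)

```text
clock: 29.2
eef_pos: [580.8, -139.1, 157.3]
eef_rot: [3.138, 0.001, 1.479]
wrist_force: [-0.5, 0.1, -0.7]
finger_gap: 44.8
```

```bash
python3 - <<'E'
from pan import *
s=read_state(); print(s["eef_pos"],s["eef_rot"],s["finger_gap"])
c=wcam();cv2.imwrite("pics/w19.png",c["pixels"][:,:,::-1])
handle(c,'a',45,[580,-140],win=75,save="pics/ha2.png")
print(rel([585,-268,150],0.367))
E
```

```text
[ 580.7959 -139.0859  157.3416] [3.1376 0.0008 1.4788] 44.790336531914214
a handle ctr [514.8738 -93.0103] size [30.9209 53.2745] ends [array([ 520.4314, -119.0613], dtype=float32), array([509.3163, -66.9592], dtype=float32)] len should be 61
a handle ctr [ 535.7129 -191.5037] size [55.8719 12.1537] ends [array([ 547.0907, -165.9898], dtype=float32), array([ 524.335 , -217.0177], dtype=float32)] len should be 61
a handle ctr [ 579.3811 -142.4324] size [60.0026 12.924 ] ends [array([ 582.0974, -112.5543], dtype=float32), array([ 576.665 , -172.3105], dtype=float32)] len should be 61
a handle ctr [ 614.556 -194.394] size [10.8384 44.1013] ends [array([ 619.4305, -215.8991], dtype=float32), array([ 609.6815, -172.8889], dtype=float32)] len should be 61
(array([-12.79,   1.58,   0.79]), array([ 0.005, -0.002,  1.112]))
```

View pics/w19.png

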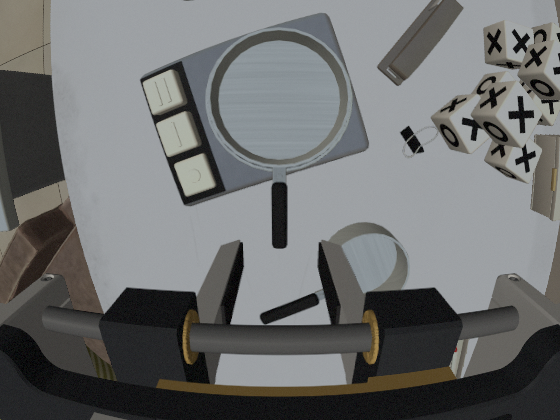

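>>> servo_tool([
  [-1,0,0,0,0,0.1],
  [-2.5,0.2,0,0,0,0.2],
  [-4,0.4,0,0,0,0.32],
  [-6,0.6,0.2,0,0,0.44],
  [-8,0.8,0.4,0,0,0.56],
  [-10,1.2,0.6,0,0,0.68],
  [-11.5,1.5,0.8,0,0,0.8],
  [-12.8,1.6,0.8,0,0,0.92],
  [-12.8,1.6,0.8,0,0,1.03],
  [-12.8,1.6,0.8,0,0,1.11],
])

```text
clock: 30.08
eef_pos: [583.4, -268.3, 144.0]
eef_rot: [-3.14, 0.002, 0.362]
wrist_force: [1.1, -0.5, 0.1]
finger_gap: 44.8
```

```bash
python3 - <<'E'
from pan import *
s=read_state(); print(s["eef_pos"],s["eef_rot"],s["finger_gap"])
c=wcam();cv2.imwrite("pics/w20.png",c["pixels"][:,:,::-1])
handle(c,'b',0,[585,-272],win=75,save="pics/hb.png")
E
```

```text
[ 583.413  -268.342   143.9712] [-3.1397  0.0016  0.3617] 44.758944579126364
b handle ctr [ 534.9689 -333.2645] size [55.8167 11.787 ] ends [array([ 557.4744, -316.7605], dtype=float32), array([ 512.4635, -349.7684], dtype=float32)] len should be 72
b handle ctr [ 580.3537 -268.9255] size [70.8068 12.8903] ends [array([ 613.8189, -257.372 ], dtype=float32), array([ 546.8885, -280.4789], dtype=float32)] len should be 72
```

View pics/w20.png

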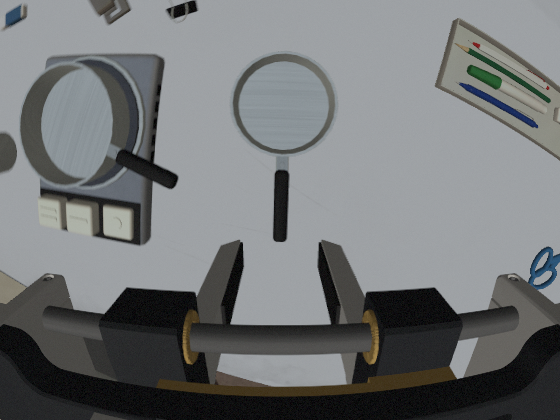

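```bash
python3 - <<'E'
from pan import *
print(rel([580,-269.2,3],0.333),tool()[:3,3])
E
```

```text
(array([-0.35,  0.02, 14.12]), array([-0.002,  0.002,  0.025])) [ 583.5168 -267.9853  144.1456]
```

>>> servo_tool([
  [-0.3,0,3,0,0,0.025],
  [-0.3,0,6,0,0,0.025],
  [-0.3,0,9,0,0,0.025],
  [-0.3,0,11,0,0,0.025],
  [-0.3,0,12.5,0,0,0.025],
  [-0.3,0,13.4,0,0,0.025],
  [-0.3,0,13.9,0,0,0.025],
  [-0.3,0,14.1,0,0,0.025],
  [-0.3,0,14.1,0,0,0.025],
  [-0.3,0,14.1,0,0,0.025],
])

```text
clock: 30.97
eef_pos: [581.7, -269.1, 5.8]
eef_rot: [3.141, -0.001, 0.344]
wrist_force: [-0.2, 0.1, 0.1]
finger_gap: 44.9
```

>>> servo_tool([
  [0,0,0,0,0,0],
  [0,0,0,0,0,0],
  [0,0,0,0,0,0],
  [0,0,0,0,0,0],
  [0,0,0,0,0,0],
  [0,0,0,0,0,0],
  [0,0,0,0,0,0],
  [0,0,0,0,0,0],
  [0,0,0,0,0,0],
  [0,0,0,0,0,0],
], gripper=0, grip_force=50)

```text
clock: 31.8
eef_pos: [581.3, -268.9, 5.1]
eef_rot: [3.141, -0.0, 0.344]
wrist_force: [-0.6, -1.0, 1.4]
finger_gap: 13.5
```

>>> servo_tool([
  [0,0,-0.4,0,0,0],
  [0,0,-1,0,0,0],
  [0,0,-2,0,0,0],
  [0,0,-3.5,0,0,0],
  [0,0,-5.5,0,0,0],
  [0,0,-7.5,0,0,0],
  [0,0,-9.5,0,0,0],
  [0,0,-11,0,0,0],
  [0,0,-12,0,0,0],
  [0,0,-12,0,0,0],
])

```text
clock: 32.63
eef_pos: [582.1, -269.3, 127.9]
eef_rot: [3.139, -0.003, 0.344]
wrist_force: [-0.2, -0.2, -2.0]
finger_gap: 13.3
```

```bash
python3 - <<'E'
from pan import *
c=wcam();cv2.imwrite("pics/w21.png",c["pixels"][:,:,::-1])
s=read_state(); print(s["eef_pos"],s["eef_rot"],s["wrist_force"],s["moment"],s["finger_gap"])
a=np.deg2rad(-35); yaw=a+np.pi
print(rel([588.5+97*np.cos(a),-42+97*np.sin(a),125],yaw), [588.5+97*np.cos(a),-42+97*np.sin(a)])
E
```

```text
[ 581.5717 -269.005   125.979 ] [ 3.1403 -0.0012  0.3438] [-0.6442  0.5197 -2.1921] [-0.0535  0.2489 -0.031 ] 13.390305119934325
(array([ 13.91, -13.22,   0.1 ]), array([ 0.002,  0.001, -2.187])) [np.float64(667.9577482960322), np.float64(-97.63691432605147)]
```

View pics/w21.png

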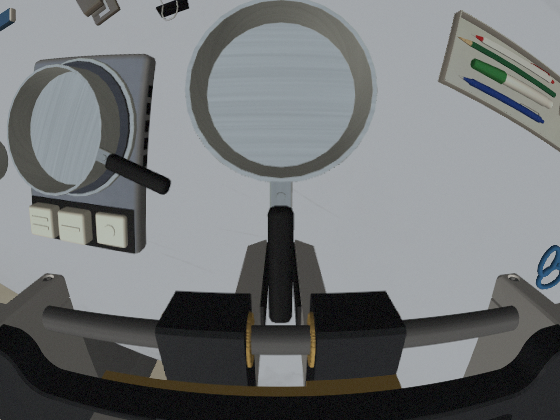

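>>> servo_tool([
  [0.5,-0.5,0,0,0,-0.08],
  [1.2,-1.1,0,0,0,-0.19],
  [1.9,-1.8,0,0,0,-0.3],
  [2.6,-2.4,0,0,0,-0.41],
  [3.3,-3.1,0,0,0,-0.52],
  [4,-3.8,0,0,0,-0.63],
  [4.7,-4.5,0,0,0,-0.74],
  [5.4,-5.1,0,0,0,-0.85],
  [6.1,-5.8,0,0,0,-0.96],
  [6.8,-6.5,0,0,0,-1.07],
])

```text
clock: 33.52
eef_pos: [623.1, -184.1, 123.4]
eef_rot: [-3.14, -0.0, 1.419]
wrist_force: [-1.1, -0.8, -2.0]
finger_gap: 13.4
```

```bash
python3 - <<'E'
from pan import *
s=read_state(); print(s["eef_pos"],s["eef_rot"],s["wrist_force"],s["finger_gap"])
print(rel([668,-97.6,125],2.531))
E
```

```text
[ 623.0554 -184.1358  123.4188] [-3.1395 -0.0004  1.4192] [-1.1218 -0.8479 -1.9904] 13.417939845138372
(array([ 9.23,  3.14, -0.16]), array([-0.002, -0.001, -1.112]))
```

>>> servo_tool([
  [1,0.3,0,0,0,-0.115],
  [2,0.6,0,0,0,-0.23],
  [3,1,0,0,0,-0.345],
  [4,1.4,0,0,0,-0.46],
  [5,1.7,0,0,0,-0.575],
  [6,2,0,0,0,-0.69],
  [7,2.4,0,0,0,-0.8],
  [8,2.7,0,0,0,-0.91],
  [8.8,3,0,0,0,-1.02],
  [9.2,3.1,0,0,0,-1.11],
])

```text
clock: 34.35
eef_pos: [668.3, -97.6, 123.4]
eef_rot: [-3.141, -0.002, 2.53]
wrist_force: [-0.0, 0.1, -1.6]
finger_gap: 13.6
```

```bash
python3 - <<'E'
from pan import *
c=wcam();cv2.imwrite("pics/w22.png",c["pixels"][:,:,::-1])
s=read_state(); print(s["eef_pos"],s["eef_rot"],s["wrist_force"],s["finger_gap"])
print(rel([668,-97.6,70],2.531))
E
```

```text
[668.3196 -97.3388 123.3254] [-3.141  -0.0019  2.5361] [ 0.0575  0.6156 -2.1062] 13.440192581593841
(array([ 0.  , -0.04,  5.33]), array([-0.001, -0.002,  0.005]))
```

View pics/w22.png

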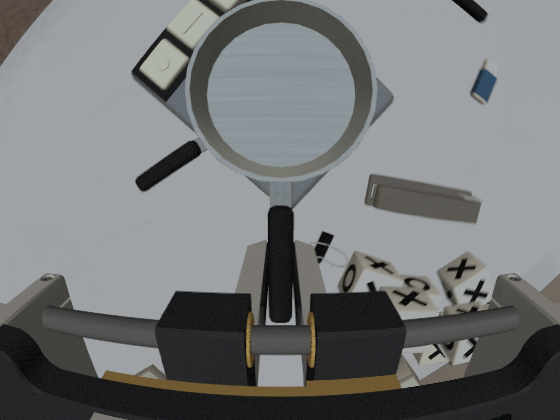

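>>> servo_tool([
  [0,0,0.7,0,0,0],
  [0,0,1.5,0,0,0],
  [0,0,2.4,0,0,0],
  [0,0,3.3,0,0,0],
  [0,0,4.2,0,0,0],
  [0,0,5.1,0,0,0],
  [0,0,5.8,0,0,0],
  [0,0,6.3,0,0,0],
  [0,0,6.6,0,0,0],
  [0,0,6.6,0,0,0],
])

```text
clock: 35.23
eef_pos: [668.2, -98.7, 58.3]
eef_rot: [-3.141, -0.001, 2.524]
wrist_force: [0.8, 0.3, -1.2]
finger_gap: 13.6
```

>>> servo_tool([
  [0,0,0.1,0,0,0],
  [0,0,0.2,0,0,0],
  [0,0,0.25,0,0,0],
  [0,0,0.25,0,0,0],
  [0,0,0.25,0,0,0],
  [0,0,0.25,0,0,0],
  [0,0,0.25,0,0,0],
  [0,0,0.25,0,0,0],
  [0,0,0.25,0,0,0],
  [0,0,0.25,0,0,0],
])

```text
clock: 36.07
eef_pos: [668.4, -98.7, 56.5]
eef_rot: [-3.142, 0.0, 2.524]
wrist_force: [-1.3, -0.0, -1.9]
finger_gap: 13.3
```

>>> servo_tool([
  [0,0,0.1,0,0,0],
  [0,0,0.2,0,0,0],
  [0,0,0.3,0,0,0],
  [0,0,0.3,0,0,0],
  [0,0,0.3,0,0,0],
  [0,0,0.3,0,0,0],
  [0,0,0.3,0,0,0],
  [0,0,0.3,0,0,0],
  [0,0,0.3,0,0,0],
  [0,0,0.3,0,0,0],
])

```text
clock: 36.9
eef_pos: [668.7, -98.9, 53.8]
eef_rot: [3.141, 0.001, 2.524]
wrist_force: [2.7, -2.2, 5.1]
finger_gap: 13.4
```

>>> servo_tool([
  [0,0,0,0,0,0],
  [0,0,0,0,0,0],
  [0,0,0,0,0,0],
  [0,0,0,0,0,0],
  [0,0,-0.5,0,0,0],
  [0,0,-2,0,0,0],
  [0,0,-5,0,0,0],
  [0,0,-8,0,0,0],
  [0,0,-10,0,0,0],
  [0,0,-11,0,0,0],
], gripper=4.5)

```text
clock: 37.73
eef_pos: [669.2, -98.8, 167.2]
eef_rot: [3.14, 0.004, 2.524]
wrist_force: [-0.1, 1.2, 0.4]
finger_gap: 44.9
```

```bash
python3 - <<'E'
from pan import *
c=wcam();cv2.imwrite("pics/w23.png",c["pixels"][:,:,::-1])
s=read_state(); print(s["eef_pos"],s["eef_rot"],s["wrist_force"],s["finger_gap"])
handle(c,'b',49,[668,-98],win=70)
print(rel([455,280,170],3.176))
E
```

```text
[669.3988 -98.8807 167.5353] [3.1396 0.0044 2.5239] [ 0.6435 -0.4422  2.4062] 44.98682255031486
b handle ctr [669.2218 -98.6957] size [14.2599 70.6891] ends [array([ 698.2527, -118.8561], dtype=float32), array([640.1908, -78.5353], dtype=float32)] len should be 72
(array([39.42, 18.47, -0.38]), array([ 0.   ,  0.005, -0.652]))
```

View pics/w23.png

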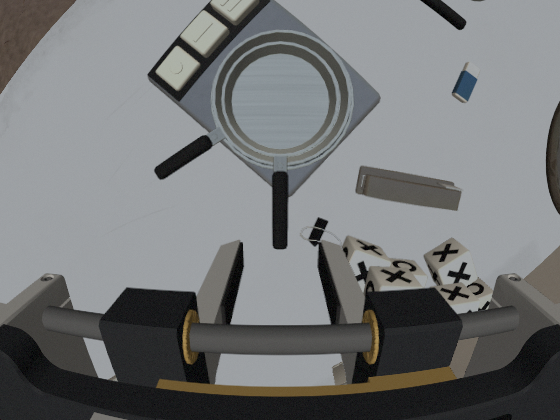

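>>> servo_tool([
  [2,1,-0.2,0,0,-0.05],
  [39.4,18.4,-0.4,0,0,-0.652],
  [39.4,18.4,-0.4,0,0,-0.652],
  [39.4,18.4,-0.4,0,0,-0.652],
  [39.4,18.4,-0.4,0,0,-0.652],
  [39.4,18.4,-0.4,0,0,-0.652],
  [39.4,18.4,-0.4,0,0,-0.652],
  [39.4,18.4,-0.4,0,0,-0.652],
  [39.4,18.4,-0.4,0,0,-0.652],
  [39.4,18.4,-0.4,0,0,-0.652],
])

```text
clock: 38.62
eef_pos: [470.5, 248.2, 166.1]
eef_rot: [-3.141, -0.002, -3.108]
wrist_force: [1.1, 0.6, 0.3]
finger_gap: 44.7
```

```bash
python3 - <<'E'
from pan import *
c=wcam();cv2.imwrite("pics/w24.png",c["pixels"][:,:,::-1])
s=read_state(); print(s["eef_pos"],s["eef_rot"],s["joints"])
print(rel([452,285,150],3.176))
E
```

```text
[467.4523 253.3867 166.162 ] [ 3.1408 -0.0024 -3.1038] [ 0.4269  0.2698  1.5862  0.0017  1.2875 -1.1822]
(array([1.42, 3.22, 1.62]), array([ 0.001, -0.002,  0.003]))
```

View pics/w24.png

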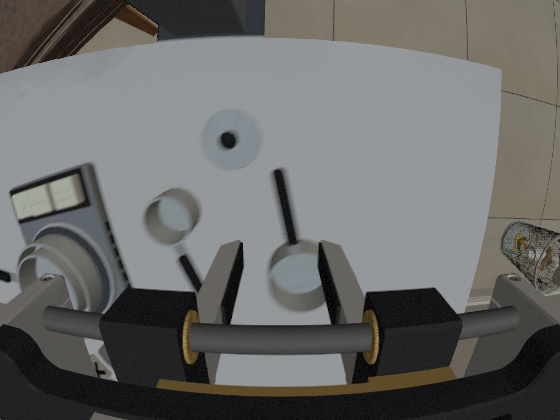

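>>> servo_tool([
  [1,1.5,0.5,0,0,0],
  [1.4,3,1,0,0,0],
  [1.4,3,1.6,0,0,0],
  [1.4,3,1.6,0,0,0],
  [1.4,3,1.6,0,0,0],
  [1.4,3,1.6,0,0,0],
  [1.4,3,1.6,0,0,0],
  [1.4,3,1.6,0,0,0],
  [1.4,3,1.6,0,0,0],
  [1.4,3,1.6,0,0,0],
])

```text
clock: 39.5
eef_pos: [457.5, 276.2, 151.4]
eef_rot: [3.141, 0.0, -3.108]
wrist_force: [0.6, 0.4, 0.1]
finger_gap: 44.7
```

```bash
python3 - <<'E'
from pan import *
c=wcam();cv2.imwrite("pics/w25.png",c["pixels"][:,:,::-1])
s=read_state(); print(s["eef_pos"],s["eef_rot"],s["joints"])
handle(c,'c',0,[450,288],win=75)
E
```

```text
[457.4461 276.2754 151.3555] [ 3.1415  0.0002 -3.1076] [ 0.4748  0.2878  1.5987  0.      1.2548 -1.13  ]
c handle ctr [480.4616 251.8771] size [81.606  14.1802] ends [array([520.116 , 261.4903], dtype=float32), array([440.8073, 242.2639], dtype=float32)] len should be 83
```

View pics/w25.png

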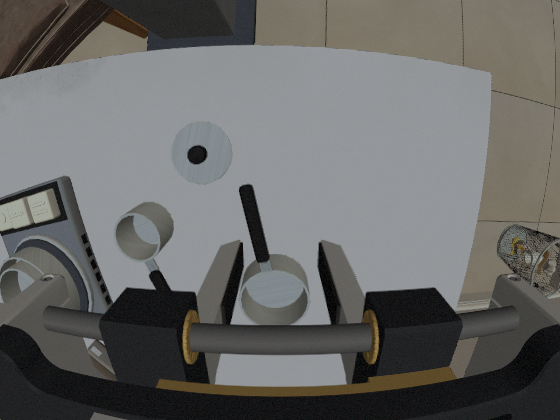

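```bash
python3 - <<'E'
from pan import *
print(rel([481.5,251.6,110],-2.904),rel([481.5,251.6,7.5],-2.904))
E
```

```text
(array([-2.32, -2.55,  4.14]), array([ 0.   ,  0.   , -0.204])) (array([-2.32, -2.55, 14.39]), array([ 0.   ,  0.   , -0.204]))
```

>>> servo_tool([
  [-1,-1,0.5,0,0,-0.1],
  [-2.3,-2.5,1.5,0,0,-0.204],
  [-2.3,-2.5,3,0,0,-0.204],
  [-2.3,-2.5,4,0,0,-0.204],
  [-2.3,-2.5,5,0,0,-0.204],
  [-2.3,-2.5,6,0,0,-0.204],
  [-2.3,-2.5,7,0,0,-0.204],
  [-2.3,-2.5,7,0,0,-0.204],
  [-2.3,-2.5,7,0,0,-0.204],
  [-2.3,-2.5,7,0,0,-0.204],
])

```text
clock: 40.38
eef_pos: [481.4, 252.5, 81.7]
eef_rot: [3.141, 0.001, -2.903]
wrist_force: [-0.2, 0.3, 0.5]
finger_gap: 44.9
```

```bash
python3 - <<'E'
from pan import *
c=wcam();cv2.imwrite("pics/w26.png",c["pixels"][:,:,::-1])
s=read_state(); print(s["eef_pos"],s["eef_rot"],s["joints"])
handle(c,'c',0,[480,252],win=60)
print(rel([481.5,251.6,7.5],-2.904))
E
```

```text
[481.4519 252.4491  81.8933] [ 3.1414  0.001  -2.9033] [ 0.4156  0.3829  1.6446 -0.      1.1131 -1.3935]
c handle ctr [480.6933 250.5946] size [81.5558 13.5225] ends [array([520.2746, 260.4008], dtype=float32), array([441.1121, 240.7885], dtype=float32)] len should be 83
c handle ctr [514.374  299.1056] size [57.3414 10.5199] ends [array([539.5327, 312.8551], dtype=float32), array([489.2153, 285.356 ], dtype=float32)] len should be 83
(array([ 0.02, -0.08,  7.44]), array([0.   , 0.001, 0.001]))
```

View pics/w26.png

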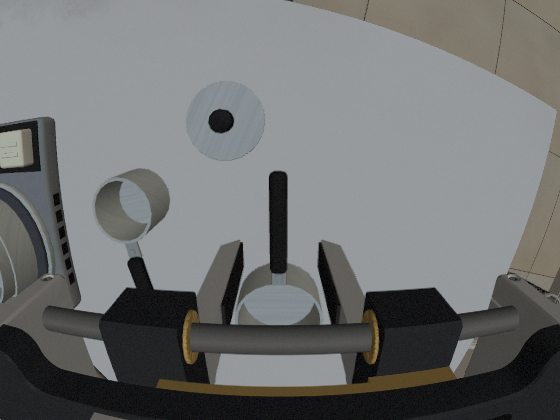

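>>> servo_tool([
  [0,-0.1,1.5,0,0,0],
  [0,-0.1,3,0,0,0],
  [0,-0.1,4.5,0,0,0],
  [0,-0.1,5.8,0,0,0],
  [0,-0.1,6.8,0,0,0],
  [0,-0.1,7.2,0,0,0],
  [0,-0.1,7.4,0,0,0],
  [0,-0.1,7.4,0,0,0],
  [0,-0.1,7.4,0,0,0],
  [0,-0.1,7.4,0,0,0],
])

```text
clock: 41.27
eef_pos: [481.8, 251.4, 8.0]
eef_rot: [3.141, 0.001, -2.903]
wrist_force: [0.1, -0.8, 0.6]
finger_gap: 45.0
```

>>> servo_tool([
  [0,0,0,0,0,0],
  [0,0,0,0,0,0],
  [0,0,0,0,0,0],
  [0,0,0,0,0,0],
  [0,0,0,0,0,0],
  [0,0,0,0,0,0],
  [0,0,0,0,0,0],
  [0,0,0,0,0,0],
  [0,0,0,0,0,0],
  [0,0,0,0,0,0],
], gripper=0, grip_force=50)

```text
clock: 42.1
eef_pos: [481.4, 251.2, 7.3]
eef_rot: [-3.142, -0.0, -2.903]
wrist_force: [-0.9, -0.5, 0.7]
finger_gap: 13.1
```

>>> servo_tool([
  [0,0,-0.4,0,0,0],
  [0,0,-1,0,0,0],
  [0,0,-2,0,0,0],
  [0,0,-3.5,0,0,0],
  [0,0,-5.5,0,0,0],
  [0,0,-7.5,0,0,0],
  [0,0,-9.5,0,0,0],
  [0,0,-11,0,0,0],
  [0,0,-12,0,0,0],
  [0,0,-12,0,0,0],
])

```text
clock: 42.93
eef_pos: [482.3, 251.6, 129.9]
eef_rot: [3.141, 0.004, -2.903]
wrist_force: [0.4, -0.2, -1.4]
finger_gap: 13.4
```

```bash
python3 - <<'E'
from pan import *
c=wcam();cv2.imwrite("pics/w27.png",c["pixels"][:,:,::-1])
s=read_state(); print(s["eef_pos"],s["eef_rot"],s["wrist_force"],s["moment"],s["finger_gap"])
a=np.deg2rad(85); yaw=a
print(rel([588.5+95*np.cos(a),-42+95*np.sin(a),130],yaw), [588.5+95*np.cos(a),-42+95*np.sin(a)])
E
```

```text
[481.7059 251.3518 128.1928] [ 3.1413  0.0017 -2.9034] [ 0.3557 -0.0646 -1.5748] [-0.0361  0.0986 -0.0012] 13.590146840044385
(array([ -6.49, -22.03,  -0.18]), array([0.002, 0.001, 1.896])) [np.float64(596.7797955610275), np.float64(52.63849631871582)]
```

View pics/w27.png

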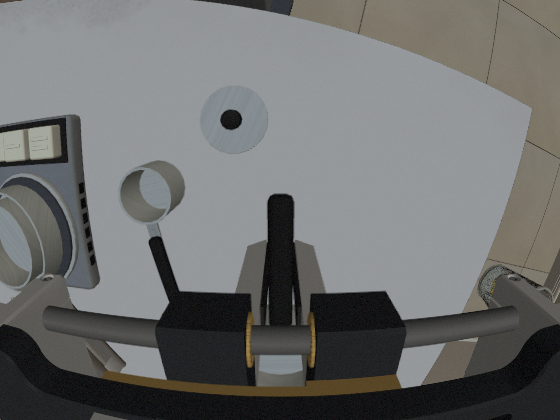

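```bash
python3 - <<'E'
from pan import *
c=camera("wrist"); c["pose"]=c["mount"]   # tool frame, z down
def tf(uv,zt):
    o,d=wray(c,uv); return o+d*(zt-o[2])/d[2]
for n,uv in [("D tip",(281,179)),("C tip",(281,194)),("A near",(281,223)),("A far",(281,320)),("B near",(281,206)),("B far",(281,322))]:
    print(n,tf(uv,-48))
E
```

```text
D tip [ 49.6285   0.8143 -48.    ]
C tip [ 41.9923   0.8117 -48.    ]
A near [ 26.723    0.8082 -48.    ]
A far [-33.4168   0.8117 -48.    ]
B near [ 35.7657   0.81   -48.    ]
B far [-34.8883   0.8121 -48.    ]
```

>>> servo_tool([
  [-0.3,-1,0,0,0,0.08],
  [-0.7,-2.3,0,0,0,0.18],
  [-1,-3.5,0,0,0,0.28],
  [-1.4,-4.7,0,0,0,0.38],
  [-1.7,-5.9,0,0,0,0.48],
  [-2,-7,0,0,0,0.58],
  [-2.4,-8.2,0,0,0,0.68],
  [-2.7,-9.4,0,0,0,0.78],
  [-3.1,-10.5,0,0,0,0.88],
  [-3.4,-11.6,0,0,0,0.98],
])

```text
clock: 43.87
eef_pos: [541.6, 145.9, 125.9]
eef_rot: [-3.14, -0.001, 2.395]
wrist_force: [-0.3, -0.3, -1.2]
finger_gap: 13.1
```

```bash
python3 - <<'E'
from pan import *
s=read_state(); print(s["eef_pos"],s["eef_rot"],s["wrist_force"],s["finger_gap"])
print(rel([596.8,52.6,125],1.483))
E
```

```text
[541.5997 145.8597 125.853 ] [-3.1399 -0.0013  2.3947] [-0.2553 -0.3403 -1.1789] 13.121106588211221
(array([-10.39,  -3.09,   0.08]), array([-0.002, -0.   ,  0.912]))
```

>>> servo_tool([
  [-1.2,-0.3,0,0,0,0.1],
  [-2.4,-0.7,0,0,0,0.2],
  [-3.6,-1.1,0,0,0,0.3],
  [-4.8,-1.4,0,0,0,0.4],
  [-6,-1.8,0,0,0,0.5],
  [-7.2,-2.1,0,0,0,0.6],
  [-8.4,-2.5,0,0,0,0.7],
  [-9.4,-2.8,0,0,0,0.8],
  [-10.2,-3,0,0,0,0.88],
  [-10.4,-3.1,0,0,0,0.912],
])

```text
clock: 44.7
eef_pos: [597.5, 52.3, 125.7]
eef_rot: [-3.139, 0.0, 1.482]
wrist_force: [0.1, -0.1, -0.7]
finger_gap: 13.4
```

```bash
python3 - <<'E'
from pan import *
c=wcam();cv2.imwrite("pics/w28.png",c["pixels"][:,:,::-1])
s=read_state(); print(s["eef_pos"],s["eef_rot"],s["wrist_force"],s["finger_gap"])
print(rel([596.8,52.6,63],1.483))
E
```

```text
[597.3502  52.456  125.6868] [-3.1394  0.0003  1.4821] [ 0.1256 -0.5271 -1.1535] 13.340621706946253
(array([ 0.01, -0.04,  6.27]), array([-0.002,  0.   , -0.001]))
```

View pics/w28.png

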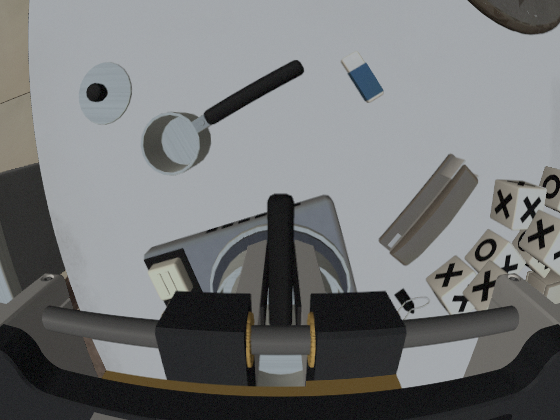

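>>> servo_tool([
  [0,0,0.7,0,0,0],
  [0,0,1.4,0,0,0],
  [0,0,2.1,0,0,0],
  [0,0,2.8,0,0,0],
  [0,0,3.5,0,0,0],
  [0,0,4.2,0,0,0],
  [0,0,4.9,0,0,0],
  [0,0,5.5,0,0,0],
  [0,0,5.9,0,0,0],
  [0,0,6.1,0,0,0],
])

```text
clock: 45.58
eef_pos: [597.3, 53.4, 65.5]
eef_rot: [-3.141, 0.0, 1.488]
wrist_force: [-0.8, -0.2, -0.3]
finger_gap: 13.2
```

>>> servo_tool([
  [0,0,0.1,0,0,0],
  [0,0,0.2,0,0,0],
  [0,0,0.3,0,0,0],
  [0,0,0.4,0,0,0],
  [0,0,0.4,0,0,0],
  [0,0,0.4,0,0,0],
  [0,0,0.4,0,0,0],
  [0,0,0.4,0,0,0],
  [0,0,0.4,0,0,0],
  [0,0,0.4,0,0,0],
])

```text
clock: 46.42
eef_pos: [597.6, 53.4, 62.3]
eef_rot: [3.142, 0.0, 1.488]
wrist_force: [0.7, -0.3, 0.1]
finger_gap: 13.4
```

>>> servo_tool([
  [0,0,0.1,0,0,0],
  [0,0,0.2,0,0,0],
  [0,0,0.25,0,0,0],
  [0,0,0.25,0,0,0],
  [0,0,0.25,0,0,0],
  [0,0,0.25,0,0,0],
  [0,0,0.25,0,0,0],
  [0,0,0.25,0,0,0],
  [0,0,0.25,0,0,0],
  [0,0,0.25,0,0,0],
])

```text
clock: 47.25
eef_pos: [597.7, 53.6, 59.9]
eef_rot: [3.141, -0.0, 1.488]
wrist_force: [-0.3, 3.9, 6.1]
finger_gap: 13.8
```

>>> servo_tool([
  [0,0,0,0,0,0],
  [0,0,0,0,0,0],
  [0,0,0,0,0,0],
  [0,0,0,0,0,0],
  [0,0,-0.5,0,0,0],
  [0,0,-2,0,0,0],
  [0,0,-5,0,0,0],
  [0,0,-8,0,0,0],
  [0,0,-10,0,0,0],
  [0,0,-11,0,0,0],
], gripper=4.5)

```text
clock: 48.08
eef_pos: [598.4, 53.4, 173.2]
eef_rot: [3.138, -0.0, 1.488]
wrist_force: [-0.2, -0.1, 0.4]
finger_gap: 45.4
```

```bash
python3 - <<'E'
from pan import *
c=wcam();cv2.imwrite("pics/w29.png",c["pixels"][:,:,::-1])
s=read_state(); print(s["eef_pos"],s["eef_rot"],s["wrist_force"],s["finger_gap"])
handle(c,'c',53,[597,53],win=70)
handle(c,'d',0,[581,157],win=70)
print(rel([581.5,157,130],.429))
E
```

```text
[598.6275  53.3957 173.532 ] [ 3.1369 -0.0005  1.4878] [ 0.6171 -0.2664  2.7187] 44.90749148186909
c handle ctr [554.9056   3.9402] size [49.6059 11.5136] ends [array([564.7298,  26.7146], dtype=float32), array([545.0814, -18.8341], dtype=float32)] len should be 83
c handle ctr [597.2257  54.135 ] size [81.4193 15.2329] ends [array([599.9336,  94.7544], dtype=float32), array([594.5177,  13.5155], dtype=float32)] len should be 83
d handle ctr [583.3741 157.252 ] size [91.8362 13.6668] ends [array([625.2177, 176.162 ], dtype=float32), array([541.5306, 138.3419], dtype=float32)] len should be 94
(array([10.18, -2.59,  4.35]), array([ 0.004, -0.003,  1.059]))
```

View pics/w29.png

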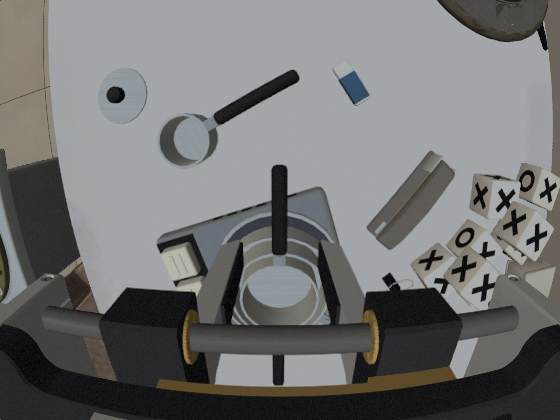

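>>> servo_tool([
  [1,-0.2,0.4,0,0,0.1],
  [2.2,-0.5,0.9,0,0,0.22],
  [3.4,-0.8,1.4,0,0,0.34],
  [4.6,-1.1,1.9,0,0,0.46],
  [5.8,-1.4,2.4,0,0,0.58],
  [7,-1.7,2.9,0,0,0.7],
  [8.2,-2,3.4,0,0,0.82],
  [9.4,-2.3,3.9,0,0,0.94],
  [10.2,-2.6,4.3,0,0,1.06],
  [10.2,-2.6,4.3,0,0,1.06],
])

```text
clock: 48.97
eef_pos: [578.8, 158.3, 124.5]
eef_rot: [-3.141, 0.003, 0.423]
wrist_force: [0.7, 0.1, -0.0]
finger_gap: 44.9
```

```bash
python3 - <<'E'
from pan import *
c=wcam();cv2.imwrite("pics/w30.png",c["pixels"][:,:,::-1])
s=read_state(); print(s["eef_pos"],s["eef_rot"])
handle(c,'d',0,[581,157],win=70)
print(rel([582,156,11.5],.425))
E
```

```text
[579.3028 157.4836 125.2145] [-3.1411  0.0025  0.4308]
d handle ctr [544.7331  99.3291] size [48.5401 10.5604] ends [array([563.4957, 114.724 ], dtype=float32), array([525.9706,  83.9342], dtype=float32)] len should be 94
d handle ctr [584.2083 158.805 ] size [91.9179 14.573 ] ends [array([625.834 , 178.2864], dtype=float32), array([542.5826, 139.3236], dtype=float32)] len should be 94
(array([ 0.21,  0.25, 11.37]), array([-0.   ,  0.002,  0.006]))
```

View pics/w30.png

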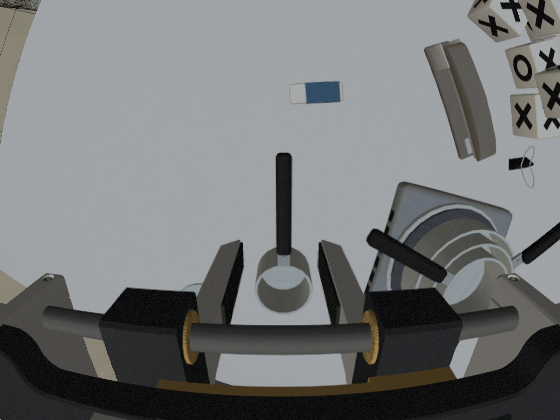

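```bash
python3 - <<'E'
from pan import *
print(tool()[:3,3],rel([582,156.5,18],.425),rel([582,156.5,40],.425))
E
```

```text
[579.3028 157.4836 125.2145] (array([ 0.23,  0.21, 10.72]), array([-0.   ,  0.002,  0.006])) (array([0.22, 0.21, 8.52]), array([-0.   ,  0.002,  0.006]))
```

>>> servo_tool([
  [0.2,0.2,2,0,0,0],
  [0.2,0.2,4,0,0,0],
  [0.2,0.2,6,0,0,0],
  [0.2,0.2,7.5,0,0,0],
  [0.2,0.2,8.5,0,0,0],
  [0.2,0.2,9.3,0,0,0],
  [0.2,0.2,10,0,0,0],
  [0.2,0.2,10.4,0,0,0],
  [0.2,0.2,10.5,0,0,0],
  [0.2,0.2,10.5,0,0,0],
])

```text
clock: 49.85
eef_pos: [582.9, 156.2, 22.0]
eef_rot: [3.142, -0.0, 0.428]
wrist_force: [0.3, 0.7, -0.6]
finger_gap: 44.9
```

```bash
python3 - <<'E'
from pan import *
c=wcam();cv2.imwrite("pics/w31.png",c["pixels"][:,:,::-1])
s=read_state(); print(s["eef_pos"],s["eef_rot"],s["wrist_force"],rel([582,156.5,18],.425))
E
```

```text
[583.0315 156.2765  22.285 ] [ 3.1414 -0.0007  0.4282] [-0.3453 -0.2649 -0.5047] (array([-0.08, -0.06,  0.43]), array([ 0.   , -0.001,  0.003]))
```

View pics/w31.png

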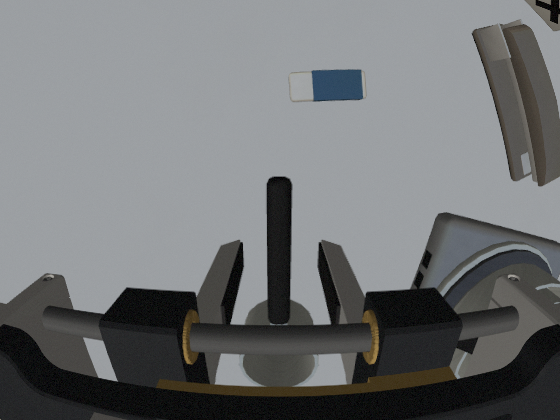

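>>> servo_tool([
  [0,0,0.2,0,0,0],
  [0,0,0.4,0,0,0],
  [0,0,0.4,0,0,0],
  [0,0,0.4,0,0,0],
  [0,0,0.4,0,0,0],
  [0,0,0.4,0,0,0],
  [0,0,0.4,0,0,0],
  [0,0,0.4,0,0,0],
  [0,0,0.4,0,0,0],
  [0,0,0.4,0,0,0],
], gripper=4.5)

```text
clock: 50.73
eef_pos: [582.8, 156.2, 17.8]
eef_rot: [3.142, -0.0, 0.428]
wrist_force: [-0.2, 0.4, -0.0]
finger_gap: 45.4
```

>>> servo_tool([
  [0,0,0,0,0,0],
  [0,0,0,0,0,0],
  [0,0,0,0,0,0],
  [0,0,0,0,0,0],
  [0,0,0,0,0,0],
  [0,0,0,0,0,0],
  [0,0,0,0,0,0],
  [0,0,0,0,0,0],
  [0,0,0,0,0,0],
  [0,0,0,0,0,0],
], gripper=0, grip_force=45)

```text
clock: 51.57
eef_pos: [582.7, 156.2, 17.8]
eef_rot: [-3.142, 0.0, 0.428]
wrist_force: [0.0, -1.1, -0.2]
finger_gap: 13.5
```

>>> servo_tool([
  [0,0,-0.4,0,0,0],
  [0,0,-1,0,0,0],
  [0,0,-2,0,0,0],
  [0,0,-3.5,0,0,0],
  [0,0,-5.5,0,0,0],
  [0,0,-7.5,0,0,0],
  [0,0,-9.5,0,0,0],
  [0,0,-11,0,0,0],
  [0,0,-12.5,0,0,0],
  [0,0,-13,0,0,0],
])

```text
clock: 52.4
eef_pos: [583.6, 156.4, 151.2]
eef_rot: [3.141, -0.004, 0.428]
wrist_force: [-1.2, -0.0, -1.4]
finger_gap: 13.5
```

```bash
python3 - <<'E'
from pan import *
c=wcam();cv2.imwrite("pics/w32.png",c["pixels"][:,:,::-1])
s=read_state(); print(s["eef_pos"],s["eef_rot"],s["wrist_force"],s["moment"],s["finger_gap"])
a=.428
print(rel([589.5+88*np.cos(a),-42+88*np.sin(a),145],a),[589.5+88*np.cos(a),-42+88*np.sin(a)])
E
```

```text
[583.596  156.3994 150.7769] [ 3.1407 -0.0039  0.4278] [-0.3873 -0.2913 -0.2731] [-0.0027  0.0132 -0.0344] 13.336228556336199
(array([ 1.1 , 18.29,  0.6 ]), array([ 0.001, -0.004, -0.   ])) [np.float64(669.562195205786), np.float64(-5.475420620757042)]
```

View pics/w32.png

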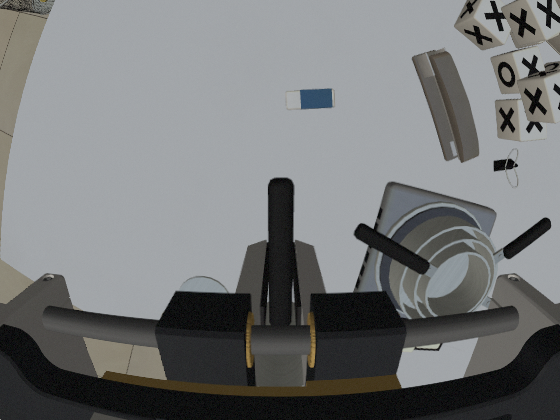

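>>> servo_tool([
  [0.1,1.5,0,0,0,0],
  [0.2,3.5,0,0,0,0],
  [0.4,6,0,0,0,0],
  [0.5,8.5,0,0,0,0],
  [0.7,11,0,0,0,0],
  [0.9,13.5,0,0,0,0],
  [1,15.5,0,0,0,0],
  [1.1,17,0,0,0,0],
  [1.1,18,0,0,0,0],
  [1.1,18.3,0,0,0,0],
])

```text
clock: 53.28
eef_pos: [668.9, -7.2, 146.9]
eef_rot: [-3.141, 0.001, 0.427]
wrist_force: [-0.1, 0.3, -1.0]
finger_gap: 13.4
```

```bash
python3 - <<'E'
from pan import *
c=wcam();cv2.imwrite("pics/w33.png",c["pixels"][:,:,::-1])
s=read_state(); print(s["eef_pos"],s["eef_rot"],s["wrist_force"],s["moment"],s["finger_gap"])
print(rel([669,-5.5,78],.428))
E
```

```text
[668.7443  -6.7173 147.0987] [-3.1412  0.0008  0.4269] [-0.1985  0.8426 -1.9034] [-0.0274  0.0951 -0.0108] 13.719011957330173
(array([ 0.08, -0.1 ,  6.91]), array([-0.   ,  0.001, -0.001]))
```

View pics/w33.png

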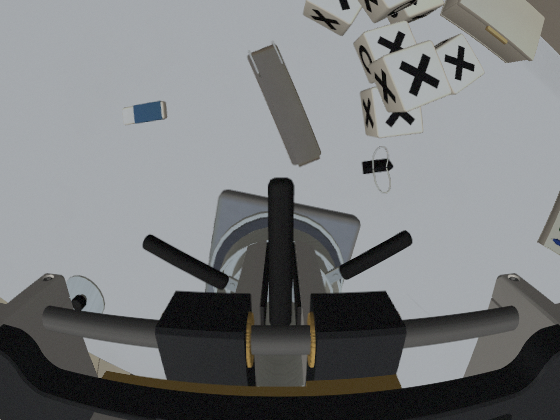

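>>> servo_tool([
  [0,-0.1,0.7,0,0,0],
  [0,-0.1,1.5,0,0,0],
  [0,-0.1,2.3,0,0,0],
  [0,-0.1,3.1,0,0,0],
  [0,-0.1,3.9,0,0,0],
  [0,-0.1,4.7,0,0,0],
  [0,-0.1,5.5,0,0,0],
  [0,-0.1,6.2,0,0,0],
  [0,-0.1,6.7,0,0,0],
  [0,-0.1,6.9,0,0,0],
])

```text
clock: 54.17
eef_pos: [668.0, -4.8, 77.7]
eef_rot: [-3.141, 0.001, 0.428]
wrist_force: [-0.1, -0.2, -1.3]
finger_gap: 13.2
```

>>> servo_tool([
  [0,0,0.1,0,0,0],
  [0,0,0.15,0,0,0],
  [0,0,0.2,0,0,0],
  [0,0,0.2,0,0,0],
  [0,0,0.2,0,0,0],
  [0,0,0.2,0,0,0],
  [0,0,0.2,0,0,0],
  [0,0,0.2,0,0,0],
  [0,0,0.2,0,0,0],
  [0,0,0.2,0,0,0],
])

```text
clock: 55.0
eef_pos: [668.3, -4.8, 76.8]
eef_rot: [-3.142, 0.0, 0.428]
wrist_force: [-0.5, -0.2, -0.6]
finger_gap: 13.7
```

>>> servo_tool([
  [0,0,0.1,0,0,0],
  [0,0,0.2,0,0,0],
  [0,0,0.25,0,0,0],
  [0,0,0.25,0,0,0],
  [0,0,0.25,0,0,0],
  [0,0,0.25,0,0,0],
  [0,0,0.25,0,0,0],
  [0,0,0.25,0,0,0],
  [0,0,0.25,0,0,0],
  [0,0,0.25,0,0,0],
])

```text
clock: 55.83
eef_pos: [668.5, -4.8, 74.5]
eef_rot: [3.141, -0.001, 0.428]
wrist_force: [2.4, 1.4, 2.9]
finger_gap: 13.5
```

>>> servo_tool([
  [0,0,0,0,0,0],
  [0,0,0,0,0,0],
  [0,0,0,0,0,0],
  [0,0,0,0,0,0],
  [0,0,-0.5,0,0,0],
  [0,0,-2,0,0,0],
  [0,0,-5,0,0,0],
  [0,0,-8,0,0,0],
  [0,0,-11,0,0,0],
  [0,0,-13,0,0,0],
], gripper=4.5)

```text
clock: 56.67
eef_pos: [668.6, -4.9, 208.0]
eef_rot: [3.14, -0.003, 0.428]
wrist_force: [0.5, 0.7, 0.9]
finger_gap: 44.7
```

```bash
python3 - <<'E'
from pan import *
c=wcam();cv2.imwrite("pics/w34.png",c["pixels"][:,:,::-1])
s=read_state(); print(s["eef_pos"],s["eef_rot"],s["wrist_force"],s["moment"],s["finger_gap"])
handle(c,'d',57,[669,-4],win=70)
print(rel([440,170,200],1.8))
E
```

```text
[669.6344  -4.909  211.6239] [ 3.1378 -0.0069  0.4278] [ 0.7211 -0.3419  3.0746] [-0.0049  0.0843 -0.0199] 44.99060887000591
d handle ctr [605.25   48.625] size [12.   34.75] ends [array([605.25,  31.25], dtype=float32), array([605.25,  66.  ], dtype=float32)] len should be 94
d handle ctr [669.992   -3.6686] size [92.2467 15.402 ] ends [array([711.8829,  15.6319], dtype=float32), array([628.101 , -22.9692], dtype=float32)] len should be 94
(array([-13.64, -25.45,   0.97]), array([ 0.008, -0.003, -1.372]))
```

View pics/w34.png

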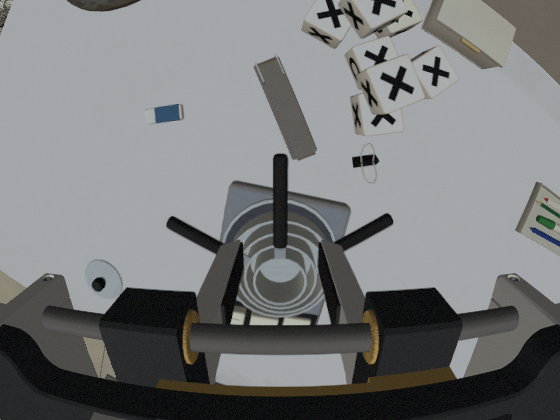

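>>> servo_tool([
  [-1,-2,0,0,0,-0.1],
  [-2.5,-4.5,0,0,0,-0.2],
  [-4,-7,0,0,0,-0.32],
  [-5.5,-10,0.2,0,0,-0.44],
  [-7,-13,0.4,0,0,-0.56],
  [-8.5,-16,0.6,0,0,-0.68],
  [-10,-19,0.8,0,0,-0.8],
  [-11.5,-22,1,0,0,-0.92],
  [-13,-24.5,1,0,0,-1.04],
  [-13.6,-25.4,1,0,0,-1.16],
])

```text
clock: 57.55
eef_pos: [436.7, 171.5, 194.5]
eef_rot: [3.142, -0.0, 1.595]
wrist_force: [0.4, -0.4, 0.1]
finger_gap: 45.0
```

```bash
cat > lid.py <<'E'
from pan import *
def lid(c,guess,z,win=60,res=4.0,save=None,thr=50):
    im=rect_view(c,guess,z,win,res); m=(im.max(2)<thr).astype(np.uint8)*255
    m=cv2.morphologyEx(m,cv2.MORPH_OPEN,np.ones((5,5)))
    cs,_=cv2.findContours(m,cv2.RETR_EXTERNAL,cv2.CHAIN_APPROX_NONE)
    for k in cs:
        a=cv2.contourArea(k)/res**2
        if 150<a<800:
            (x,y),r=cv2.minEnclosingCircle(k); M=cv2.moments(k); print("knob",unrect((M["m10"]/M["m00"],M["m01"]/M["m00"]),guess,win,res),"r",r/res,"area",a)
            cv2.drawContours(im,[k],-1,(0,0,255),1)
    if save: cv2.imwrite(save,im)
E
python3 - <<'E'
from lid import *
c=wcam();cv2.imwrite("pics/w35.png",c["pixels"][:,:,::-1])
s=read_state(); print(s["eef_pos"],s["eef_rot"],s["joints"])
lid(c,[416,181],32,save="pics/lid.png")
E
```

```text
[436.5944 171.5948 194.7401] [ 3.1413 -0.0004  1.605 ] [0.2962 0.1036 1.7156 0.0003 1.3221 0.2619]
knob [415.7842 188.6961] r 9.576326370239258 area 253.125
```

View pics/w35.png

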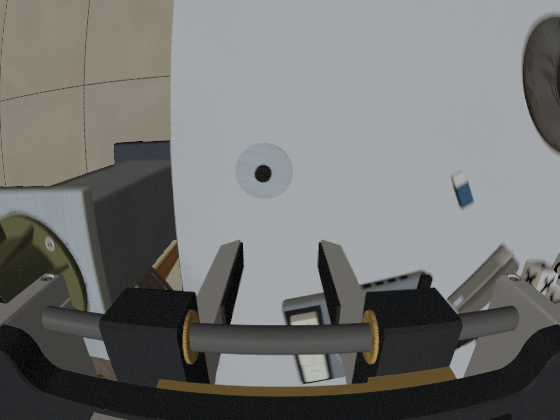

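```bash
python3 - <<'E'
from pan import *
print(rel([416,186,60],1.6))
E
```

```text
(array([ 1.5 , -2.01, 13.47]), array([ 0.   , -0.   ,  0.005]))
```

>>> servo_tool([
  [0.5,-0.7,2,0,0,0],
  [1,-1.4,4,0,0,0],
  [1.5,-2,6,0,0,0],
  [1.5,-2,8,0,0,0],
  [1.5,-2,10,0,0,0],
  [1.5,-2,11.5,0,0,0],
  [1.5,-2,13,0,0,0],
  [1.5,-2,13.4,0,0,0],
  [1.5,-2,13.4,0,0,0],
  [1.5,-2,13.4,0,0,0],
])

```text
clock: 58.43
eef_pos: [419.4, 184.5, 60.9]
eef_rot: [3.141, -0.0, 1.587]
wrist_force: [0.1, -0.5, -0.1]
finger_gap: 45.0
```

```bash
python3 - <<'E'
from lid import *
c=wcam();cv2.imwrite("pics/w36.png",c["pixels"][:,:,::-1])
s=read_state(); print(s["eef_pos"],s["eef_rot"],s["joints"])
lid(c,[416,181],32,save="pics/lid.png")
E
```

```text
[419.5055 184.5732  61.1355] [ 3.1405 -0.0003  1.5869] [ 0.3346  0.238   1.8962 -0.      1.0062  0.3185]
knob [382.6417 140.933 ] r 25.53737449645996 area 369.21875
knob [416.0483 189.8139] r 10.4693603515625 area 296.59375
knob [457.1516 140.8638] r 26.188047409057617 area 358.78125
```

View pics/w36.png

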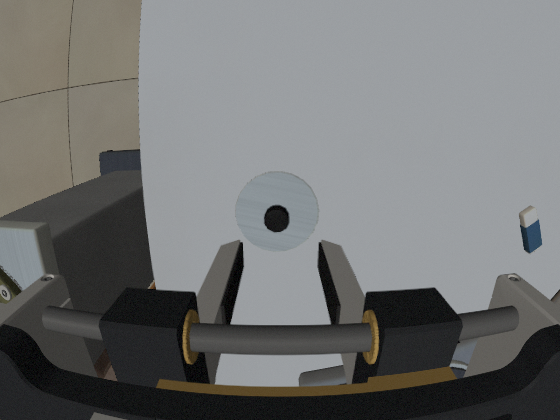

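>>> servo_tool([
  [0.3,-0.35,1,0,0,0],
  [0.3,-0.35,2,0,0,0],
  [0.3,-0.35,3,0,0,0],
  [0.3,-0.35,4,0,0,0],
  [0.3,-0.35,5,0,0,0],
  [0.3,-0.35,5.7,0,0,0],
  [0.3,-0.35,6.2,0,0,0],
  [0.3,-0.35,6.6,0,0,0],
  [0.3,-0.35,6.8,0,0,0],
  [0.3,-0.35,6.8,0,0,0],
])

```text
clock: 59.32
eef_pos: [415.3, 187.4, -8.0]
eef_rot: [-3.141, 0.0, 1.588]
wrist_force: [-0.5, 0.2, 0.6]
finger_gap: 44.9
```

```bash
python3 - <<'E'
from lid import *
c=wcam();cv2.imwrite("pics/w37.png",c["pixels"][:,:,::-1])
s=read_state(); print(s["eef_pos"],s["eef_rot"],s["wrist_force"])
E
```

```text
[415.4012 187.4909  -7.6921] [ 3.1416 -0.      1.5878] [ 0.4271  0.3731 -0.2548]
```

View pics/w37.png

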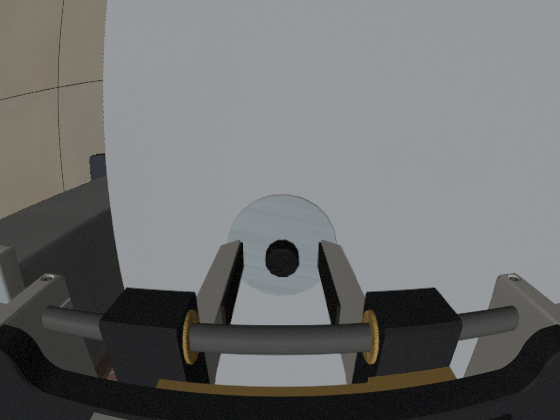

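>>> servo_tool([
  [0,0,0.2,0,0,0],
  [0,0,0.35,0,0,0],
  [0,0,0.35,0,0,0],
  [0,0,0.35,0,0,0],
  [0,0,0.35,0,0,0],
  [0,0,0.35,0,0,0],
  [0,0,0.35,0,0,0],
  [0,0,0.35,0,0,0],
  [0,0,0.35,0,0,0],
  [0,0,0.35,0,0,0],
])

```text
clock: 60.2
eef_pos: [415.4, 187.5, -11.2]
eef_rot: [3.142, -0.0, 1.588]
wrist_force: [-0.3, 0.2, 0.3]
finger_gap: 45.1
```

>>> servo_tool([
  [0,0,0,0,0,0],
  [0,0,0,0,0,0],
  [0,0,0,0,0,0],
  [0,0,0,0,0,0],
  [0,0,0,0,0,0],
  [0,0,0,0,0,0],
  [0,0,0,0,0,0],
  [0,0,0,0,0,0],
  [0,0,0,0,0,0],
  [0,0,0,0,0,0],
], gripper=0, grip_force=40)

```text
clock: 61.03
eef_pos: [415.4, 187.5, -11.2]
eef_rot: [3.142, -0.0, 1.588]
wrist_force: [-0.0, 0.3, 0.4]
finger_gap: 18.9
```

>>> servo_tool([
  [0,0,-0.4,0,0,0],
  [0,0,-1,0,0,0],
  [0,0,-2,0,0,0],
  [0,0,-4,0,0,0],
  [0,0,-6,0,0,0],
  [0,0,-8,0,0,0],
  [0,0,-10,0,0,0],
  [0,0,-12,0,0,0],
  [0,0,-14,0,0,0],
  [0,0,-15,0,0,0],
])

```text
clock: 61.87
eef_pos: [416.0, 187.7, 141.9]
eef_rot: [3.138, -0.001, 1.588]
wrist_force: [-0.6, 0.2, -0.4]
finger_gap: 19.3
```

```bash
python3 - <<'E'
from lid import *
c=wcam();cv2.imwrite("pics/w38.png",c["pixels"][:,:,::-1])
s=read_state(); print(s["eef_pos"],s["eef_rot"],s["wrist_force"],s["finger_gap"])
print(rel([588.5,-42,135],1.6))
E
```

```text
[416.4407 187.8959 142.5128] [ 3.137  -0.0016  1.5879] [1.0235 0.5125 1.2595] 19.073195361613152
(array([-23.28,  16.81,   0.79]), array([ 0.005, -0.002, -0.012]))
```

View pics/w38.png

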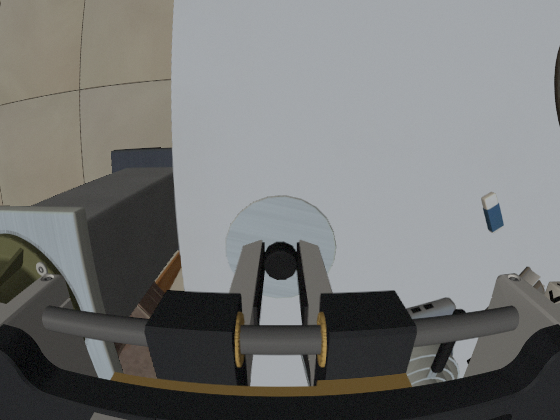

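```bash
python3 - <<'E'
from pan import *
c=camera("wrist"); 
im=c["pixels"]; 
c["pose"]=c["mount"]
def tf(uv,zt):
    o,d=wray(c,uv); return o+d*(zt-o[2])/d[2]
print(tf((281,261),-40), tf((281,261),-43), "disc rim edges", tf((281,196),-20),tf((281,297),-20), tf((226,246),-20),tf((336,246),-20))
E
```

```text
[  1.8732   0.1856 -40.    ] [  3.2691   0.1784 -43.    ] disc rim edges [ 34.5921   0.2391 -20.    ] [-34.0415   0.2358 -20.    ] [  2.6239 -34.1305 -20.    ] [  2.5447  34.629  -20.    ]
```

>>> servo_tool([
  [-1.5,1,0,0,0,0],
  [-4,3,0,0,0,0],
  [-7,5,0,0,0,0],
  [-10,7,0,0,0,0],
  [-13,9.5,0,0,0,0],
  [-16,11.5,0,0,0,0],
  [-19,13.5,0,0,0,0],
  [-21.5,15.5,0,0,0,0],
  [-23,16.6,0,0,0,0],
  [-23.3,16.8,0,0,0,0],
])

```text
clock: 62.8
eef_pos: [587.8, -45.1, 136.8]
eef_rot: [-3.139, -0.0, 1.585]
wrist_force: [-0.4, 0.5, -0.7]
finger_gap: 18.8
```

```bash
python3 - <<'E'
from lid import *
c=wcam();cv2.imwrite("pics/w39.png",c["pixels"][:,:,::-1])
s=read_state(); print(s["eef_pos"],s["eef_rot"],s["wrist_force"],s["finger_gap"])
print(rel([588,-41.5,94],1.6))
E
```

```text
[587.2596 -44.1267 136.9414] [-3.1392 -0.0002  1.5858] [-0.44   -1.1863  0.2237] 18.645992777359847
(array([0.26, 0.09, 4.29]), array([-0.002, -0.   , -0.014]))
```

View pics/w39.png

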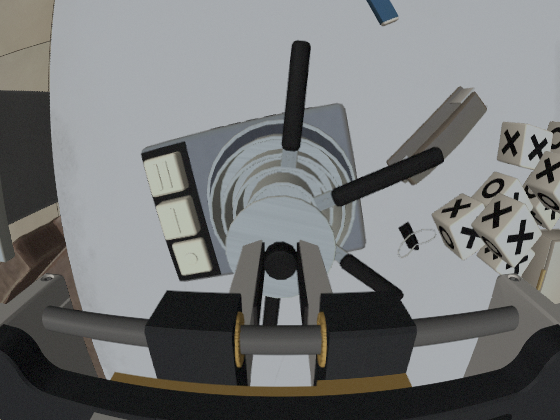

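```bash
python3 - <<'E'
from lid import *
c=wcam(); print(tool()[:3,3])
handle(c,'d',57,[669,-4],win=65)
handle(c,'c',53,[597,53],win=65)
im=rect_view(c,[588,-41],109,60,5); cv2.imwrite("pics/rim.png",im)
E
```

```text
[586.704  -42.877  137.2573]
d handle ctr [667.1202  -2.6732] size [92.1166 15.3317] ends [array([709.1631,  16.1355], dtype=float32), array([625.0774, -21.4818], dtype=float32)] len should be 94
c handle ctr [596.845   52.5796] size [80.7401 14.3228] ends [array([599.9152,  92.8327], dtype=float32), array([593.7749,  12.3265], dtype=float32)] len should be 83
```

View pics/rim.png

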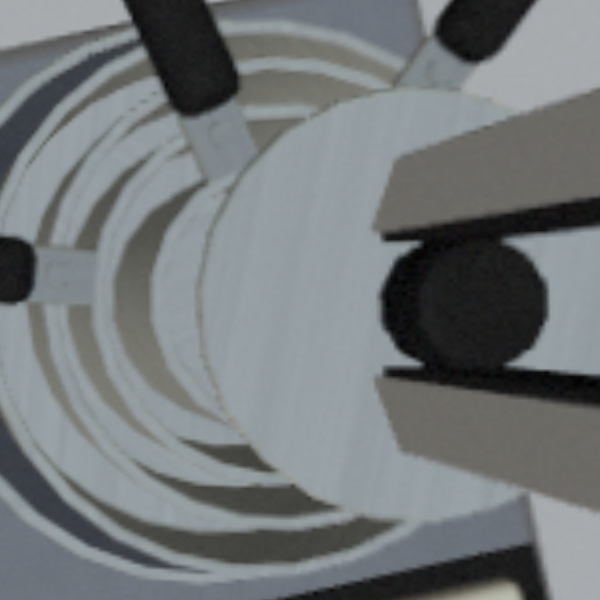

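>>> servo_tool([
  [0.15,0.05,0.3,0,0,0],
  [0.15,0.05,0.8,0,0,0],
  [0.15,0.05,1.4,0,0,0],
  [0.15,0.05,2,0,0,0],
  [0.15,0.05,2.6,0,0,0],
  [0.15,0.05,3,0,0,0],
  [0.15,0.05,3.3,0,0,0],
  [0.15,0.05,3.5,0,0,0],
  [0.15,0.05,3.5,0,0,0],
  [0.15,0.05,3.5,0,0,0],
])

```text
clock: 63.73
eef_pos: [587.8, -41.2, 103.9]
eef_rot: [3.141, 0.0, 1.588]
wrist_force: [0.8, 0.2, -0.4]
finger_gap: 18.7
```

```bash
python3 - <<'E'
from lid import *
c=wcam();cv2.imwrite("pics/w40.png",c["pixels"][:,:,::-1])
s=read_state(); print(s["eef_pos"],s["eef_rot"],s["wrist_force"],s["finger_gap"])
handle(c,'d',57,[669,-4],win=65)
im=rect_view(c,[588,-41],109,60,5); cv2.imwrite("pics/rim2.png",im)
E
```

```text
[587.8675 -41.1923 103.9806] [3.1412 0.0001 1.5877] [-0.3908  1.2561 -0.8493] 19.092302145867293
d handle ctr [666.8022  -2.5899] size [92.0918 15.2693] ends [array([708.7209,  16.464 ], dtype=float32), array([624.8835, -21.6438], dtype=float32)] len should be 94
```

View pics/rim2.png

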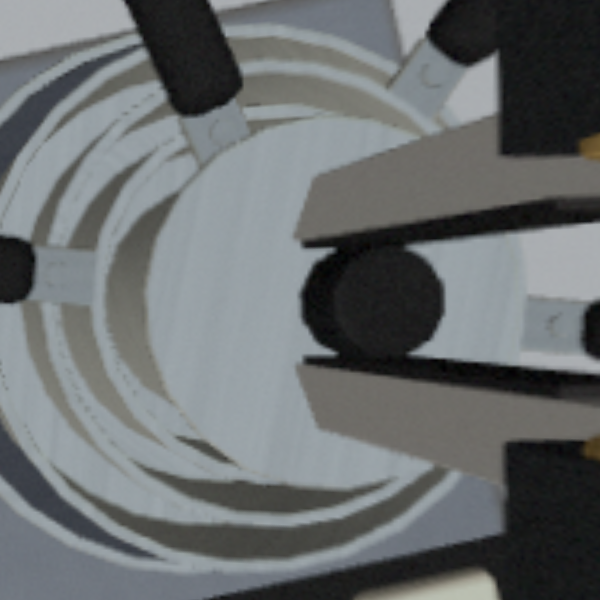

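>>> servo_tool([
  [0,0,0.2,0,0,0],
  [0,0,0.4,0,0,0],
  [0,0,0.6,0,0,0],
  [0,0,0.8,0,0,0],
  [0,0,0.95,0,0,0],
  [0,0,1.05,0,0,0],
  [0,0,1.1,0,0,0],
  [0,0,1.1,0,0,0],
  [0,0,1.1,0,0,0],
  [0,0,1.1,0,0,0],
])

```text
clock: 64.62
eef_pos: [587.8, -41.1, 92.8]
eef_rot: [3.141, -0.0, 1.588]
wrist_force: [-0.2, 0.2, 0.0]
finger_gap: 18.9
```

>>> servo_tool([
  [0,0,0.05,0,0,0],
  [0,0,0.1,0,0,0],
  [0,0,0.1,0,0,0],
  [0,0,0.1,0,0,0],
  [0,0,0.1,0,0,0],
  [0,0,0.1,0,0,0],
  [0,0,0.1,0,0,0],
  [0,0,0.1,0,0,0],
  [0,0,0.1,0,0,0],
  [0,0,0.1,0,0,0],
])

```text
clock: 65.45
eef_pos: [587.8, -41.1, 91.8]
eef_rot: [3.141, 0.0, 1.588]
wrist_force: [0.3, -0.4, 0.3]
finger_gap: 18.9
```

```bash
python3 - <<'E'
from lid import *
c=wcam();cv2.imwrite("pics/w41.png",c["pixels"][:,:,::-1])
s=read_state(); print(s["eef_pos"],s["eef_rot"],s["wrist_force"],s["finger_gap"])
im=rect_view(c,[588,-41],109,60,5); cv2.imwrite("pics/rim3.png",im)
E
```

```text
[587.7911 -41.1337  91.7911] [3.1415 0.     1.5878] [-0.2276 -0.0313 -0.4169] 19.132996546298585
```

View pics/rim3.png

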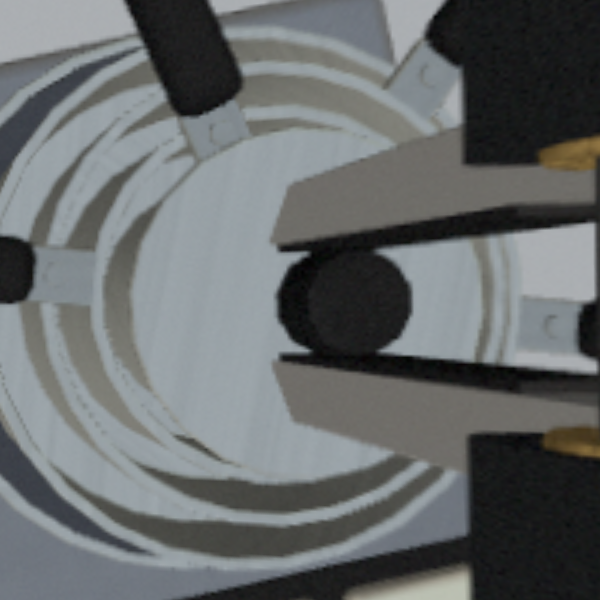

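>>> servo_tool([
  [0,0,0.05,0,0,0],
  [0,0,0.1,0,0,0],
  [0,0,0.13,0,0,0],
  [0,0,0.13,0,0,0],
  [0,0,0.13,0,0,0],
  [0,0,0.13,0,0,0],
  [0,0,0.13,0,0,0],
  [0,0,0.13,0,0,0],
  [0,0,0.13,0,0,0],
  [0,0,0.13,0,0,0],
])

```text
clock: 66.33
eef_pos: [588.0, -41.2, 91.7]
eef_rot: [3.141, 0.0, 1.588]
wrist_force: [-4.4, -0.1, 11.4]
finger_gap: 18.9
```

>>> servo_tool([
  [0,0,-0.1,0,0,0],
  [0,0,-0.1,0,0,0],
  [0,0,-0.1,0,0,0],
  [0,0,-0.1,0,0,0],
  [0,0,-0.1,0,0,0],
  [0,0,-0.1,0,0,0],
  [0,0,-0.1,0,0,0],
  [0,0,-0.1,0,0,0],
  [0,0,-0.1,0,0,0],
  [0,0,-0.1,0,0,0],
])

```text
clock: 67.17
eef_pos: [587.9, -41.1, 91.8]
eef_rot: [3.141, 0.0, 1.588]
wrist_force: [-1.7, 0.3, 6.5]
finger_gap: 18.4
```

>>> servo_tool([
  [0,0,0,0,0,0],
  [0,0,0,0,0,0],
  [0,0,0,0,0,0],
  [0,0,0,0,0,0],
  [0,0,-0.5,0,0,0],
  [0,0,-2,0,0,0],
  [0,0,-5,0,0,0],
  [0,0,-8,0,0,0],
  [0,0,-11,0,0,0],
  [0,0,-13,0,0,0],
], gripper=5)

```text
clock: 68.0
eef_pos: [588.2, -41.2, 224.9]
eef_rot: [3.139, 0.0, 1.588]
wrist_force: [-0.3, 0.7, -0.1]
finger_gap: 50.0
```

```bash
python3 - <<'E'
from lid import *
from keychk import keychk
c=wcam();cv2.imwrite("pics/w42.png",c["pixels"][:,:,::-1])
s=read_state(); print(s["eef_pos"],s["eef_rot"],s["wrist_force"],s["finger_gap"])
lid(c,[588,-41],135,win=40)
keychk(c)
E
```

```text
[589.1611 -41.2959 228.2949] [3.134  0.0011 1.5878] [0.4969 0.3386 2.9721] 49.7079172598213
knob [587.3909 -39.528 ] r 10.065435409545898 area 282.15625
cam [585.9662  38.2851 431.5089]
[523.2 249.9] [(50, array([ 978.6, -139.4]), array([102.2,  67.2])), (39, array([ 989.9, -144.5]), array([105.1,  69.1]))]
```

View pics/w42.png

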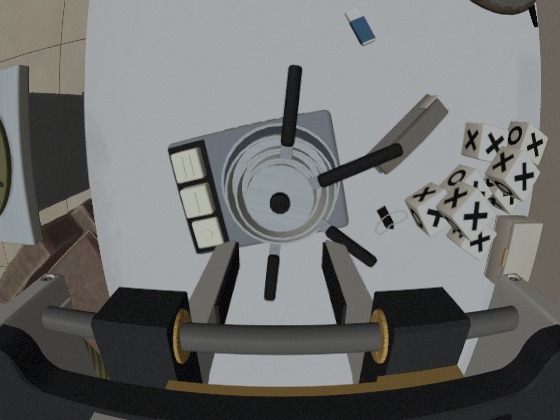

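>>> servo_tool([
  [-2,-1,0,0,0,0],
  [-5,-2,0,0,0,0],
  [-8,-2.5,0,0,0,0],
  [-9,-2.5,0,0,0,0],
  [-9,-2.5,0,0,0,0],
  [-9,-2.5,0,0,0,0],
  [-9,-2.5,0,0,0,0],
  [-9,-2.5,0,0,0,0],
  [-9,-2.5,0,0,0,0],
  [-9,-2.5,0,0,0,0],
])

```text
clock: 68.88
eef_pos: [564.4, -130.8, 221.5]
eef_rot: [3.142, -0.0, 1.589]
wrist_force: [0.1, -0.9, 0.6]
finger_gap: 50.5
```

```bash
python3 - <<'E'
from lid import *
from keychk import keychk
c=wcam();cv2.imwrite("pics/w43.png",c["pixels"][:,:,::-1])
s=read_state(); print(s["eef_pos"],c["pose"][:3,3])
lid(c,[588,-41],135,win=40)
for n,b,g in [('a',45,[580,-142]),('b',49,[669,-98]),('c',53,[597,53]),('d',57,[667,-4])]: handle(c,n,b,g,win=60)
im=rect_view(c,[588,-41],113,70,5); cv2.imwrite("pics/rim5.png",im)
im=rect_view(c,[480,-60],50,80,4); 
g=im.astype(int); m=((g[...,2]-g[...,0]>5)&(g[...,2]>150)).astype(np.uint8)*255
m=cv2.morphologyEx(m,cv2.MORPH_CLOSE,np.ones((9,9)))
cs,_=cv2.findContours(m,cv2.RETR_EXTERNAL,cv2.CHAIN_APPROX_NONE)
for k in cs:
    if cv2.contourArea(k)>5000:
        rr=cv2.minAreaRect(k); print("key",unrect(rr[0],[480,-60],80,4),np.array(rr[1])/4)
E
```

```text
[ 564.4129 -130.9636  221.474 ] [562.7923 -51.4315 428.0829]
knob [587.1389 -41.4353] r 9.467850685119629 area 260.15625
a handle ctr [ 578.9343 -142.6539] size [59.9005 12.9919] ends [array([ 581.7233, -112.8338], dtype=float32), array([ 576.1454, -172.474 ], dtype=float32)] len should be 61
b handle ctr [668.3886 -98.959 ] size [13.9597 71.1848] ends [array([ 697.4714, -119.4775], dtype=float32), array([639.3058, -78.4405], dtype=float32)] len should be 72
c handle ctr [597.125  61.5  ] size [103.   119.75] ends [array([657. ,  61.5], dtype=float32), array([537.25,  61.5 ], dtype=float32)] len should be 83
d handle ctr [667.3547  -5.0784] size [93.8446 14.1132] ends [array([710.2264,  13.9932], dtype=float32), array([624.4831, -24.15  ], dtype=float32)] len should be 94
key [474.3157 -17.0053] [33.7786 35.8317]
key [484.2223 -61.811 ] [33.6993 35.7148]
key [ 495.9058 -105.0394] [33.1026 34.862 ]
```

View pics/rim5.png

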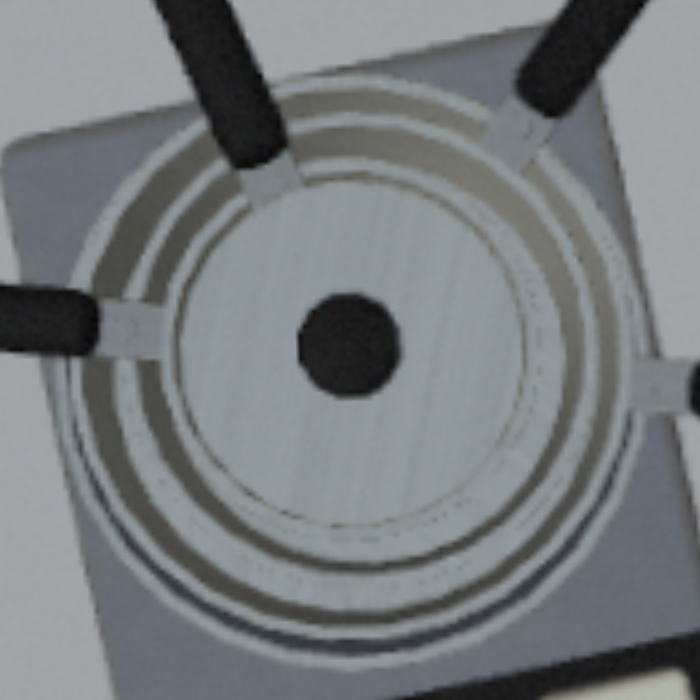

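View pics/w43.png

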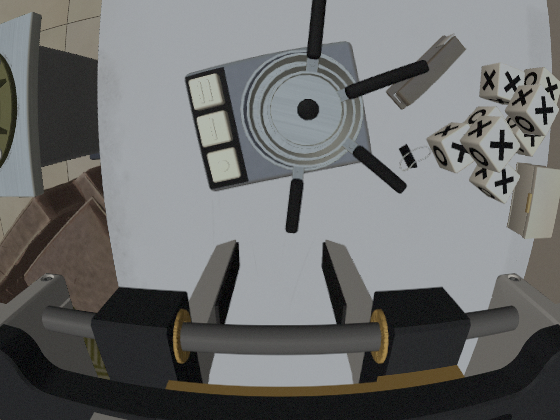

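>>> servo_tool([
  [-4,-3,0,0,0,0],
  [-8,-6,0,0,0,0],
  [-12,-9,0,0,0,0],
  [-16,-12,0,0,0,0],
  [-20,-15,0,0,0,0],
  [-24,-18,0,0,0,0],
  [-26,-20,0,0,0,0],
  [-26,-20,0,0,0,0],
  [-26,-20,0,0,0,0],
  [-26,-20,0,0,0,0],
])

```text
clock: 69.77
eef_pos: [367.8, -395.8, 221.4]
eef_rot: [-3.142, -0.0, 1.585]
wrist_force: [0.5, 0.6, 0.8]
finger_gap: 50.1
```

```bash
python3 - <<'E'
from lid import *
c=camera("top"); a=cv2.imread("pics/top0.png"); b=c["pixels"][:,:,::-1]
st=lambda im: cv2.resize(im[60:290,150:420],None,fx=1.45,fy=1.45,interpolation=cv2.INTER_CUBIC)
cv2.imwrite("pics/topcmp.png",np.hstack([st(a),st(b)]))
s=camera("scene"); cv2.imwrite("pics/sf.png",cv2.resize(s["pixels"][150:270,200:340,::-1],None,fx=5,fy=5,interpolation=cv2.INTER_CUBIC))
print(read_state()["eef_pos"])
E
```

```text
[ 369.1816 -394.3981  221.4719]
```

View pics/topcmp.png

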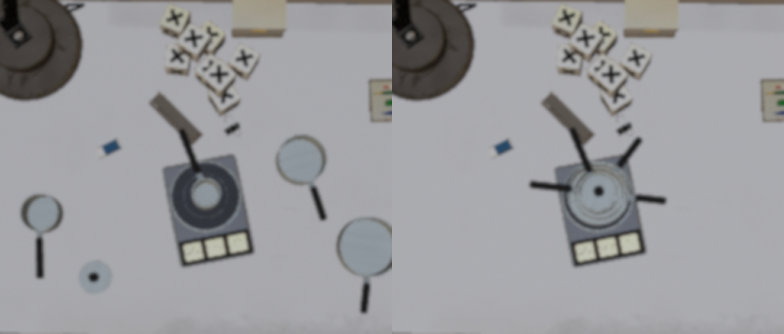

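View pics/sf.png

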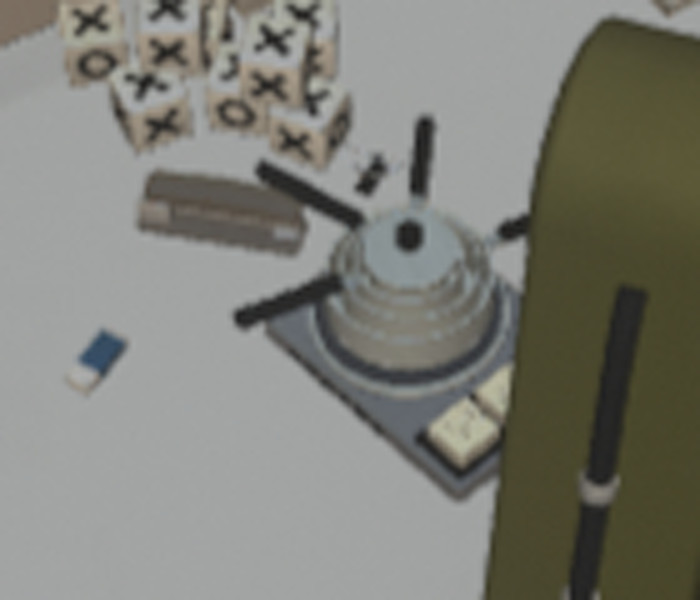

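Before-and-after top views show the stack centred on the plate, with the four handles fanned out and clear of the keys. The lid is seated, and the stapler, eraser and clip haven't moved. I'm handing it in.

```bash
python3 -c "
from cell import sign_off; print(sign_off())"
```

```text
the job is handed in; nothing more can be done
None
```

The job is handed in at about 70 s of the 210 s allowed. I pushed the off key home, took the little pan off the plate, then nested all four pans (largest to smallest) on the plate and set the lid on top. `sign_off()` gave no verdict.

**Last checks:**
- **Keys:** in the wrist camera the off key is about 10 mm down, with the warm and high keys up. I never touched the high key.
- **Pans:** each axis measured within about 5 mm of the plate's centre. Each pan met the floor below it at the expected height. The handles are about 60° apart and none points over the keys.
- **Lid:** it went down to the expected height and its disc looks round from above, so it is flat. The knob is within about 2 mm of the smallest pan's axis.
- **Bystanders:** the stapler, eraser and binder clip look unmoved when the first and last top views are compared. The arm is well clear.

**What disagreed or went wrong:**
- **Fingertips:** they met the key about 28 mm above the reported TCP, although the text puts the TCP between the tips. My first push at the off key stopped short without touching it. I allowed for the offset in every later grasp and placing.
- **Wrist camera:** its points came out 2 to 3 mm too far along the tool's x axis compared with the top camera. I subtracted that.
- **Pan C:** it had been knocked several centimetres aside before I picked it up, so I measured it again first.

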